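# Take the worn drum off the spindle sander (left-hand nut)

### The arm

A 6-joint arm with a two-finger parallel gripper is mounted at the origin on the work surface; the furniture and walls round the work are solid. World frame = base frame: x ahead of the robot, y to its left, z up, the work surface at z = 0. Lengths are in m, angles in rad, forces in N, time in s.
With the tool pointing down it reaches from about 0.4 to 0.825 m from the base axis. Payload 7 kg.
Tool frame: the origin (TCP) lies at the very end of the fingers, on their centre line; the grasp point (between the pads) lies 19 mm behind it (grip_depth is the distance from the TCP to the grasp point, in m); z points along the fingers, y is the direction in which the jaws open and shut (so a half turn about z gives the same grasp; the last joint's range is limited). The gripper opens to 88 mm and grips with 3 to 60 N. Pads are 19 mm wide; open, the fingers measure 130 mm over their backs; the gripper's body (78 mm by 193 mm) begins 47 mm behind the grasp point.
Start: joints at [-0.917, 0.359, 0.012, 0, -1.224, -0.288], TCP at [0.241, -0.63, 0.189] pointing down, gripper open.
Joint ranges: [-3.07, 3.07], [-1.43, 2.12], [-1.02, 1.25], [-3.03, 1.67], [-3.05, -0], [-3.03, 3.03]. Speed limits (rad/s): [2.39, 2.39, 3.01, 3.14, 3.14, 3.14].

### API

Orientations are given as [roll, pitch, yaw] about the fixed x, y, z axes, in that order (R = Rz(yaw) Ry(pitch) Rx(roll)).
In Python, from station import get_state, grab_frame, get_calibration, job_done, grip_depth gives the robot as it stands. The module is installed in compiled form; this text tells all that it offers.
- The arm moves only by the shell command python3 -m crank 'ROWS' [FORCE]. ROWS is JSON, a list of rows, each an object with "turn": the turn, a rotation vector about the tool's x, y, z each as a share of 2 pi rad, from -1 to 1, a list of three; "slide": the shift along the tool's x, y, z each as a share of 0.5 m, from -1 to 1, a list of three; "fingers": the opening, from -1 (shut) to 1 (fully open). A call has 1 to 5 rows; each row is the pose to reach, as a shift and turn from the pose commanded when the call began, along the tool's axes at that moment, turning the shorter way round; what a row does not reach only later rows make up. A row lasts 1/12 s, in which the tool goes at most 41.7 mm and 7.16 degrees, less where a joint would pass 70% of its speed; a pose out of reach is approached as far as the arm can. A call with a number of a shift or a turn outside -1 to 1 is refused whole. A call with a gripper value outside its range is refused whole. The fingers move at their own pace and stop on an object; FORCE is the grip in N (left out, the last holds). Time passes only in rows, so rows that repeat a pose let the fingers close. It gives the time, the measured TCP pose, the force and the opening at its end, in the units of the state.
- get_state(): the state, without advancing time (a new reading comes with each control period).
- grab_frame(name): name is "side" or "top" or "wrist"; returns the picture (400x640x3 uint8, red, green, blue); there is no depth.
- get_calibration(name): a dict with "K" (3x3 intrinsics, pixels), "dist" ([k1, k2, p1, p2, k3] as OpenCV has them; the pictures are not rectified), "pose" (4x4, takes a point from camera to world coordinates). Camera axes: x right, y up, looking along -z (the intrinsics and any distortion apply to the point x, -y, -z); pixel columns grow to the right and rows downward; lengths in m; the calibration is good to about 2 mm. A picture is of the moment at which its call begins: read the wrist's pose just before it. get_calibration takes no time and is no camera call; for the wrist camera it gives the pose at the moment of the call.
- job_done(): hands the job in, once; it reports no verdict.
The state is a dict: "t": time; "q": joint angles; "qd": joint speeds; "joint_efforts": joint torques, N m; "eef_pos": TCP position; "ee_rot": TCP orientation; "force": force on the tool from outside, world axes, zero at the start; "moment": the same for the moment, N m; "width": finger opening in m.
Only numpy, scipy, OpenCV 4.12 (cv2) and the standard library are available. Lean on these libraries where they do the work, as an engineer would, in place of code of your own. Each camera call takes 0.05 s, during which the arm holds its last target.

### The job

Change-over at the little spindle sander: undo the hex nut on top of the worn sanding drum, minding that the groove engraved round its hexagon marks a left-hand thread: turn it until you feel its stop, lift it off and lay it flat in the aluminium tray. Then lift the worn drum off the spindle and stand it upright in the tray beside the nut. Use a light touch: never tighten the nut, force it against its stop or wrench it up before its thread is free, do not force the drum, and leave the spare drum, the sanding block and the file where they are.

Things in the scene. Friction and masses are not known exactly. Their poses are not given: they have to be found in the camera images.
- sander: bench spindle sander, fixed and heavy, unplugged, spindle locked: grey housing under a 200 x 160 mm grey metal table, its top 70 mm up. Origin: on the spindle axis at the underside, z up along the spindle. Under the drum a rubber cushion squeezed with 2 to 6 N rises up to 4 mm as the nut is undone
- spindle_end (a point): top end of the sander's spindle, 138 mm up. Below it a coarse quick-release left-hand thread, 20.6 mm across: three starts, each ending at a stop beside an open slot. From 113 mm down a smooth shank 20.4 mm across carries the drum
- nut: steel flanged hex nut, 60 g, on the spindle over the drum, three lugs inside it in the thread. Origin: centre of its underside, z up; starts 116 to 120 mm up, at any heading of a wide range. Round flange 39 mm across and 4 mm high; on it a hexagon 32 mm across flats, from 4 to 22 mm height; pairs of flats face body +-x and every 60 degrees from there
- nut_groove (a point): on the nut's axis at the groove engraved round its hexagon, 3 mm wide, 15 mm up: the mark of a left-hand thread. Turned clockwise seen from above the nut climbs 2.7 mm per rad, turning easily, to a hard stop 1.2 to 2.7 rad on, different each time and found by feel (moment about z of 0.05 N m or more). It lifts free only within the last 0.2 rad before the stop
- drum: worn sanding drum on the sander's spindle under the nut, 56 to 91 g: black rubber core with a brown abrasive sleeve, 40 mm diameter, 40 mm high, 22 mm bore (1.6 mm wider than the shank). Origin: centre of its underside, z up along the bore. Starts with its underside at 76 to 80 mm; to come off, it must rise straight until its underside is above 138 mm
- tray: open aluminium parts tray, fixed, 190 mm (x) by 120 mm (y) outside, walls 3 mm thick and 20 mm high, floor 3 mm thick. Origin: centre of the underside
- spare_drum: spare drum, thinner (33 mm diameter, 40 mm high), standing on the table in front of the sander; stays there. Origin: centre of its underside
- block: brown sanding block, 28 x 70 x 16 mm, lying in front of the sander; stays there. Origin: centre of its underside
- file: needle file with a red handle, 154 mm long, lying on the table behind the tray; stays there. Origin: centre of its underside
Mind the look-alikes: they are no part of the job. Leave any orange or red look-alike of the drum alone. Several things have the shape of the tray; the one meant has the colours described above.

How it is judged:
On the way, in this order (a step that is already met when the one before it is completed fails the run):
1. the nut is unscrewed and clear of the spindle's end (z of nut in the frame of sander above 0.145 m), for 0.1 s.
2. the drum is drawn off the spindle (z of drum in the frame of sander above 0.14 m), for 0.1 s.
At the end, for the whole second after the job is handed in: the nut lies flat and the worn drum stands upright on the tray's floor, both inside its walls (origins at least 20 mm in from the outer edges, undersides less than 8 mm above the tray's underside, tilted less than 0.15 rad), released and at rest (x of nut in the frame of tray between -0.075 and 0.075 m and y of nut in the frame of tray between -0.04 and 0.04 m and z of each of nut, drum in the frame of tray below 0.008 m and angle between each of nut, drum's own z axis and vertical below 0.15 rad and x of drum in the frame of tray between -0.075 and 0.075 m and y of drum in the frame of tray between -0.04 and 0.04 m and linear speed of each of nut, drum below 0.02 m/s); the robot touches nothing.
It fails at once if the nut is overtightened, wrenched up in its thread or forced past its stop (more than 50 N between nut and sander) (contact force between nut and sander above 50 N).
It fails at once if the drum is forced on the spindle (more than 35 N between drum and sander) (contact force between drum and sander above 35 N).
It fails at once if the robot presses on the sander itself with more than 15 N (contact force between any of the arm, the fingers and sander above 15 N).
It fails at once if a bystander is moved more than 15 mm (distance of any of spare_drum, block, file from where it was at the start of the episode above 0.015 m).
It also fails if it takes over 72 s, if anything falls off the work surface, if the arm or the gripper's body presses on something with over 40 N, if the wrist force passes 120 N, or if a joint passes its speed limit or range.

## Working session

There is one attempt and no reset: what is moved stays moved. The work goes in short steps, Python scripts to look and compute and a shell command to move; the robot and the scene stay as the last step left them, time stands still between calls to the robot, and variables do not carry over. Pictures are saved under pics/ and viewed, and the job is handed in when it is done.

```bash
mkdir -p pics; ls; cat > h.py <<'E'
import numpy as np, cv2, json
from station import *
def snap(name, fn):
    cal=get_calibration(name); im=grab_frame(name)
    cv2.imwrite(f'pics/{fn}.png', cv2.cvtColor(im,cv2.COLOR_RGB2BGR)); np.savez(f'pics/{fn}.npz',im=im,K=cal['K'],dist=cal['dist'],pose=cal['pose'])
    return im,cal
def ray(cal,px):
    p=cv2.undistortPoints(np.array(px,float).reshape(1,1,2),np.array(cal['K']),np.array(cal['dist']))[0,0]
    T=np.array(cal['pose']); d=T[:3,:3]@np.array([p[0],-p[1],-1.]); return T[:3,3],d/np.linalg.norm(d)
def onz(cal,px,z):
    o,d=ray(cal,px); return o+d*(z-o[2])/d[2]
def proj(cal,P):
    T=np.array(cal['pose']); c=(np.array(P,float).reshape(-1,3)-T[:3,3])@T[:3,:3]; c=c*[1,-1,-1]
    return cv2.projectPoints(c.reshape(-1,1,3),np.zeros(3),np.zeros(3),np.array(cal['K']),np.array(cal['dist']))[0][:,0]
def load(fn):
    return dict(np.load(f'pics/{fn}.npz'))
E
python3 - <<'E'
from h import *
s=get_state()
for k,v in s.items(): print(k,np.round(v,4))
print(grip_depth)
for n in ['side','top','wrist']:
    im,c=snap(n,n+'0'); print(n,np.round(c['pose'],3).tolist(),np.round(c['K'],1).tolist(),c['dist'])
E
```

```text
pics
t 0.0
q [-9.1690e-01  3.5940e-01  1.1100e-02 -3.0000e-04 -1.2241e+00 -2.8810e-01]
qd [ 0.0013  0.0005 -0.001   0.0002  0.0008 -0.0014]
joint_efforts [-3.80000e-03 -5.82713e+01  2.93045e+01  6.99670e+00  6.90000e-03
 -2.00000e-04]
eef_pos [ 0.2412 -0.6299  0.1877]
ee_rot [ 3.140e+00 -2.000e-04 -2.776e+00]
force [0.2034 0.6589 0.2615]
moment [-0.0073  0.0399  0.0068]
width 0.0874
0.0188
side [[-0.839, 0.263, -0.476, -0.214], [-0.544, -0.424, 0.724, 1.014], [-0.012, 0.866, 0.499, 0.83], [0.0, 0.0, 0.0, 1.0]] [[488.8, 0.0, 314.8], [0.0, 488.8, 193.5], [0.0, 0.0, 1.0]] [0.04316692 0.         0.         0.         0.        ]
top [[-0.012, 0.995, -0.099, 0.339], [-1.0, -0.011, 0.007, -0.028], [0.006, 0.099, 0.995, 1.409], [0.0, 0.0, 0.0, 1.0]] [[389.8, 0.0, 314.1], [0.0, 389.8, 201.6], [0.0, 0.0, 1.0]] [-0.09539509  0.          0.          0.          0.        ]
wrist [[-0.357, -0.89, -0.283, 0.163], [0.934, -0.34, -0.109, -0.659], [0.0, -0.304, 0.953, 0.384], [0.0, 0.0, 0.0, 1.0]] [[307.7, 0.0, 318.3], [0.0, 307.7, 202.1], [0.0, 0.0, 1.0]] [-0.05598598  0.          0.          0.          0.        ]
```

View pics/side0.png

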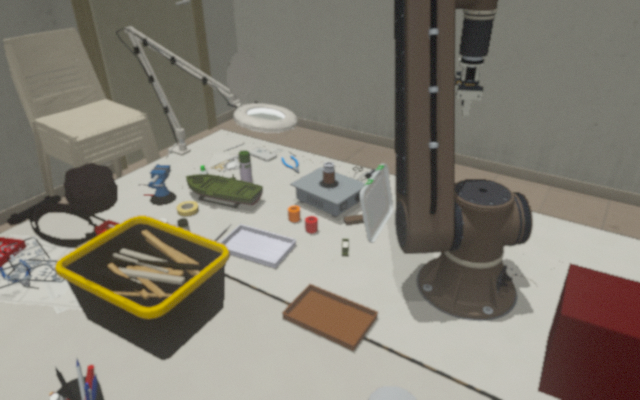

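View pics/top0.png

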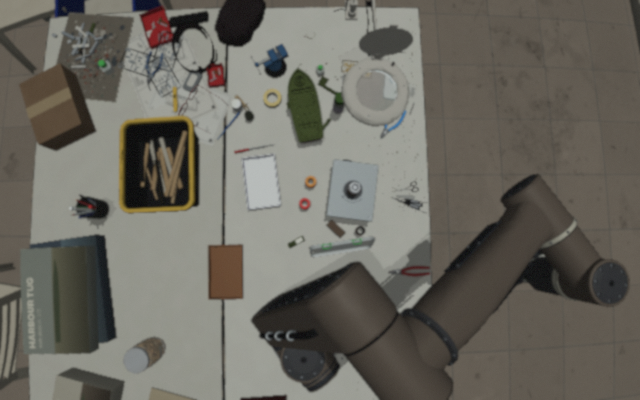

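View pics/wrist0.png

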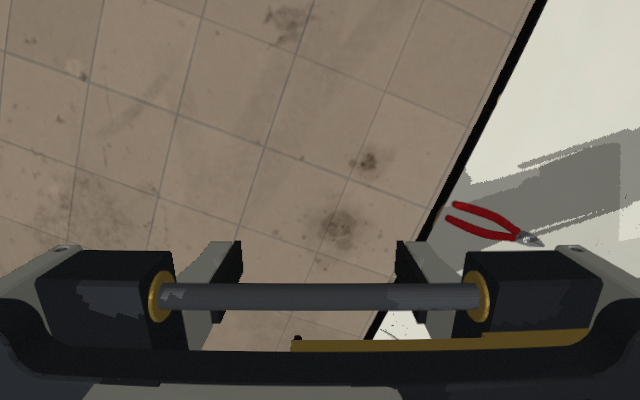

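The top view shows the sander at about (353,190), the aluminium tray at (262,182), the file at (253,149), the block at (335,228) and the spare drum at (360,230). An upright panel stands near (342,245). I'll zoom in and measure.

```bash
python3 - <<'E'
from h import *
c=load('top0'); im=c['im'][...,::-1]
cv2.imwrite('pics/topz.png',cv2.resize(im[130:265,225:425],None,fx=4,fy=4,interpolation=cv2.INTER_CUBIC))
d=load('side0'); cv2.imwrite('pics/sidez.png',cv2.resize(d['im'][...,::-1][130:280,200:400],None,fx=4,fy=4,interpolation=cv2.INTER_CUBIC))
for n,p,z in [('nut',(353,187),.14),('tray',(262,182),.02),('file',(253,149),0.005),('block',(335,228),.016),('spare',(360,230),.04),('panelL',(312,250),0.05),('panelR',(373,240),.1)]:
    print(n,np.round(onz(c,p,z),3))
E
```

```text
nut [ 0.512 -0.166  0.14 ]
tray [0.55  0.148 0.02 ]
file [0.676 0.184 0.005]
block [ 0.382 -0.112  0.016]
spare [ 0.373 -0.199  0.04 ]
panelL [ 0.306 -0.029  0.05 ]
panelR [ 0.337 -0.234  0.1  ]
```

View pics/topz.png

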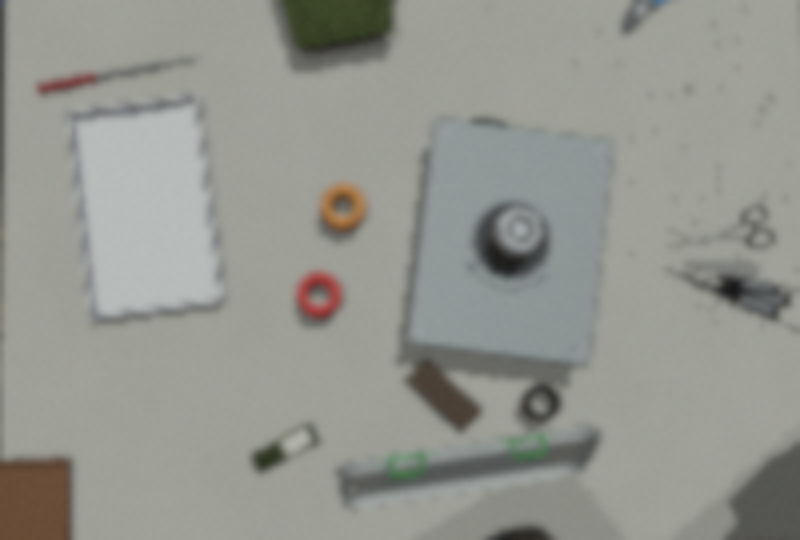

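View pics/sidez.png

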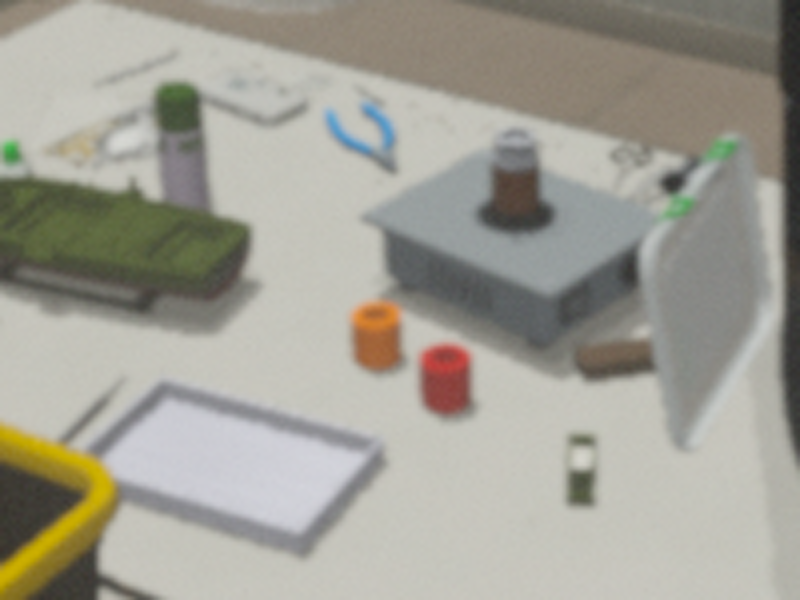

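```bash
cat >> h.py <<'E'
from scipy.spatial.transform import Rotation as Ro
def plan(target,yaw=None):
    s=get_state(); R=Ro.from_euler('xyz',s['ee_rot']).as_matrix(); p=np.array(s['eef_pos'])
    d=R.T@(np.array(target)-p)
    print('slide',np.round(d/0.5,4).tolist(),'m',np.round(d,4))
    if yaw is not None:
        Rt=(Ro.from_euler('z',yaw)*Ro.from_euler('x',np.pi)).as_matrix()
        v=Ro.from_matrix(R.T@Rt).as_rotvec(); print('turn',np.round(v/2/np.pi,5).tolist(),'deg',np.round(np.degrees(v),2))
    print('now',np.round(p,4),np.round(s['ee_rot'],4),'q',np.round(s['q'],3),'F',np.round(s['force'],2),'M',np.round(s['moment'],3),'w',round(s['width'],4),'t',s['t'])
E
python3 -c "
from h import *
plan([.512,-.166,.25]);plan([.30,-.58,.25])"
```

```text
slide [-0.8375, 0.6731, -0.1234] m [-0.4187  0.3366 -0.0617]
now [ 0.2413 -0.63    0.188 ] [ 3.1404e+00 -1.0000e-04 -2.7759e+00] q [-0.917  0.359  0.011 -0.    -1.224 -0.288] F [1.22 0.97 0.79] M [ 0.034 -0.014  0.02 ] w 0.0878 t 0.15
slide [-0.1454, 0.0515, -0.124] m [-0.0727  0.0258 -0.062 ]
now [ 0.2413 -0.63    0.188 ] [ 3.1404e+00 -1.0000e-04 -2.7759e+00] q [-0.917  0.359  0.011 -0.    -1.224 -0.288] F [1.22 0.97 0.79] M [ 0.034 -0.014  0.02 ] w 0.0878 t 0.15
```

```bash
python3 -m crank '[{"turn":[0,0,0],"slide":[-0.03,0.03,-0.1],"fingers":1},{"turn":[0,0,0],"slide":[-0.1,0.08,-0.12],"fingers":1},{"turn":[0,0,0],"slide":[-0.17,0.135,-0.12],"fingers":1},{"turn":[0,0,0],"slide":[-0.23,0.185,-0.12],"fingers":1},{"turn":[0,0,0],"slide":[-0.29,0.235,-0.12],"fingers":1}]' 10
python3 -c "
from h import *
plan([.512,-.166,.25])"
```

```text
t: 0.57
eef_pos: [0.3315, -0.474, 0.2489]
ee_rot: [-3.141, 0.0, -2.777]
force: [1.4, -0.3, -0.2]
width: 0.0875
slide [-0.557, 0.4466, -0.0022] m [-0.2785  0.2233 -0.0011]
now [ 0.3315 -0.474   0.2489] [-3.1412e+00  4.0000e-04 -2.7766e+00] q [-0.623  0.167 -0.112 -0.    -1.292 -0.583] F [ 1.42 -0.31 -0.23] M [-0.001 -0.225  0.011] w 0.0875 t 0.5667
```

```bash
python3 -m crank '[{"turn":[0,0,-0.33],"slide":[-0.557,0.447,-0.002],"fingers":1},{"turn":[0,0,-0.33],"slide":[-0.557,0.447,-0.002],"fingers":1},{"turn":[0,0,-0.33],"slide":[-0.557,0.447,-0.002],"fingers":1},{"turn":[0,0,-0.33],"slide":[-0.557,0.447,-0.002],"fingers":1},{"turn":[0,0,-0.33],"slide":[-0.557,0.447,-0.002],"fingers":1}]'
python3 -c "
from h import *
plan([.512,-.166,.25],-.7)"
```

```text
t: 0.98
eef_pos: [0.4365, -0.2936, 0.2493]
ee_rot: [-3.141, 0.0, -2.145]
force: [0.9, -0.6, -0.7]
width: 0.0874
slide [-0.2962, 0.0118, -0.0014] m [-0.1481  0.0059 -0.0007]
turn [-5e-05, 1e-05, -0.22993] deg [-2.000e-02  0.000e+00 -8.278e+01]
now [ 0.4365 -0.2936  0.2493] [-3.1414e+00  2.0000e-04 -2.1447e+00] q [-0.219  0.076 -0.216 -0.    -1.279 -0.355] F [ 0.93 -0.63 -0.7 ] M [-0.044 -0.083  0.057] w 0.0874 t 0.9833
```

```bash
python3 -m crank '[{"turn":[0,0,-0.23],"slide":[-0.296,0.012,-0.002],"fingers":1},{"turn":[0,0,-0.23],"slide":[-0.296,0.012,-0.002],"fingers":1},{"turn":[0,0,-0.23],"slide":[-0.296,0.012,-0.002],"fingers":1},{"turn":[0,0,-0.23],"slide":[-0.296,0.012,-0.002],"fingers":1},{"turn":[0,0,-0.23],"slide":[-0.296,0.012,-0.002],"fingers":1}]'
python3 -c "
from h import *
plan([.512,-.166,.25],-.7)"
```

```text
t: 1.4
eef_pos: [0.5141, -0.1648, 0.2498]
ee_rot: [3.142, 0.0, -1.516]
force: [0.3, -1.2, 0.8]
width: 0.0876
slide [0.0021, 0.0044, -0.0005] m [ 0.001   0.0022 -0.0002]
turn [-2e-05, 8e-05, -0.12984] deg [-1.000e-02  3.000e-02 -4.674e+01]
now [ 0.5141 -0.1648  0.2498] [ 3.1415e+00  5.0000e-04 -1.5158e+00] q [ 5.300e-02  1.000e-01 -1.870e-01 -1.000e-03 -1.283e+00  3.000e-03] F [ 0.27 -1.19  0.76] M [-0.11   0.133  0.037] w 0.0876 t 1.4
```

```bash
python3 -m crank '[{"turn":[0,0,-0.13],"slide":[0,0,0.06],"fingers":1},{"turn":[0,0,-0.13],"slide":[0,0,0.06],"fingers":1},{"turn":[0,0,-0.13],"slide":[0,0,0.06],"fingers":1},{"turn":[0,0,-0.13],"slide":[0,0,0.06],"fingers":1},{"turn":[0,0,-0.13],"slide":[0,0,0.06],"fingers":1}]'
python3 -m crank '[{"turn":[0,0,-0.03],"slide":[0,0,0],"fingers":1},{"turn":[0,0,-0.03],"slide":[0,0,0],"fingers":1},{"turn":[0,0,-0.03],"slide":[0,0,0],"fingers":1}]'
python3 - <<'E'
from h import *
plan([.512,-.166,.25],-.7)
im,c=snap('wrist','w1')
print(c['pose'].round(3).tolist()); print(proj(c,[[.512,-.166,.14]]))
cv2.imwrite('pics/w1z.png',cv2.resize(im[120:320,220:420,::-1],None,fx=3,fy=3,interpolation=cv2.INTER_CUBIC))
E
```

```text
t: 1.82
eef_pos: [0.512, -0.1683, 0.2198]
ee_rot: [3.141, 0.001, -0.894]
force: [0.6, -0.1, 0.8]
width: 0.0875
t: 2.07
eef_pos: [0.512, -0.1684, 0.22]
ee_rot: [3.141, 0.0, -0.709]
force: [-0.3, 0.7, -0.2]
width: 0.0875
slide [-0.0032, -0.0036, -0.06] m [-0.0016 -0.0018 -0.03  ]
turn [3e-05, 7e-05, -0.00151] deg [ 0.01  0.02 -0.54]
now [ 0.512  -0.1684  0.22  ] [ 3.1414e+00  4.0000e-04 -7.0950e-01] q [ 0.046  0.115 -0.239 -0.    -1.218  0.815] F [-0.3  0.7 -0.2] M [-0.03   0.163  0.023] w 0.0875 t 2.0667
[[-0.652, 0.722, 0.231, 0.574], [-0.758, -0.621, -0.197, -0.222], [0.001, -0.304, 0.953, 0.416], [0.0, 0.0, 0.0, 1.0]]
[[315.9274565  197.08064979]]
```

View pics/w1z.png

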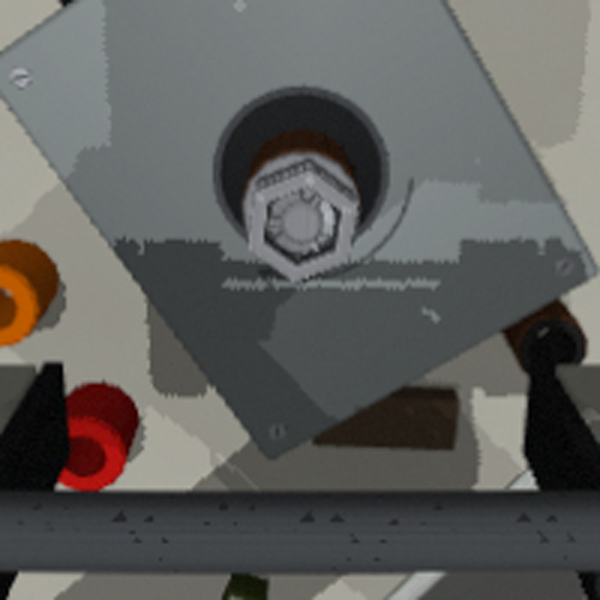

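View pics/w1.png

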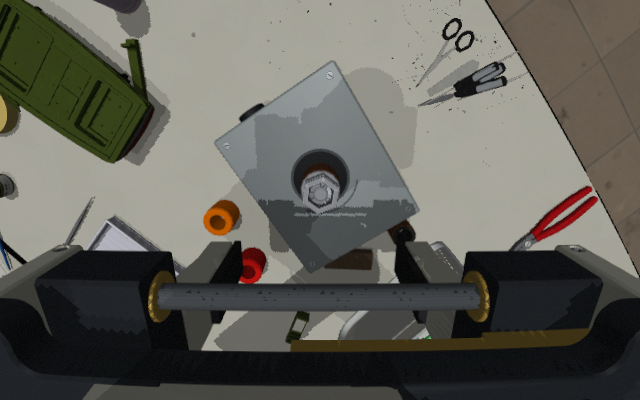

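The nut is at about pixel (320,194). Its flats already almost face the jaws. I'll enlarge it to get the exact heading.

```bash
python3 - <<'E'
from h import *
im=load('w1')['im'][...,::-1]
cv2.imwrite('pics/w1y.png',cv2.resize(im[163:223,290:350],None,fx=10,fy=10,interpolation=cv2.INTER_CUBIC))
E
```

```text
(no output)
```

View pics/w1y.png

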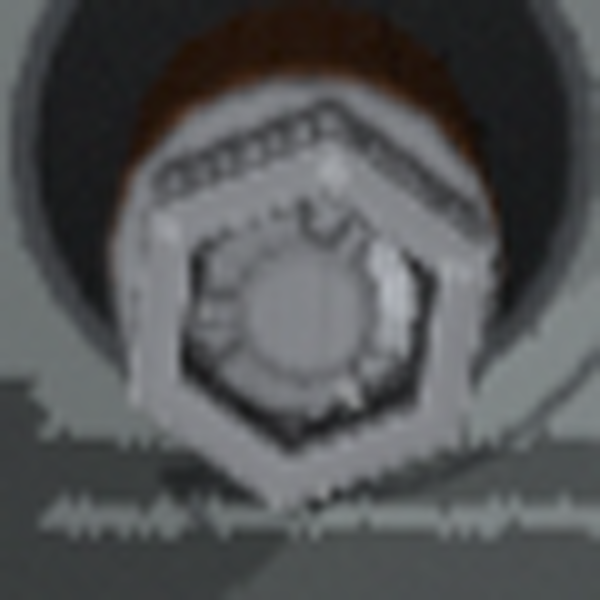

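```bash
python3 - <<'E'
from h import *
c=load('w1')
V=np.array([[332,160],[490,258],[468,430],[282,505],[138,400],[162,225]])/10+[290,163]-0.45
P=np.array([onz(c,v,.140)[:2] for v in V]); ctr=P.mean(0); d=P-ctr
print(ctr, np.hypot(*d.T), 32/2/np.cos(np.pi/6))
a=np.arctan2(d[:,1],d[:,0]); print(np.degrees(a)); 
h=np.angle(np.exp(6j*a).mean())/6; print('vertex mod60',np.degrees(h),np.degrees(h)+30)
# second view
for n,px in [('top0',(225+519/4-.4,130+228/4-.4)),('side0',(200+516/4-.4,130+136/4-.4))]:
    cc=load(n); print(n,onz(cc,px,.14), proj(cc,[[*ctr,.14]]), px)
s=get_state(); y=s['ee_rot'][2]; print('jaw dir deg',np.degrees(np.arctan2(-np.cos(y),np.sin(y))))
# tool axis check: eef_pos at nut z
print(s['eef_pos'], 'F',s['force'],s['moment'])
E
```

```text
[ 0.51010106 -0.17032238] [0.01652458 0.01798738 0.01770728 0.01749908 0.01772569 0.01728838] 18.475208614068023
[ -46.95205418 -107.46971749 -164.08473171  130.05460048   71.72544297
   12.9120355 ]
vertex mod60 12.693300945136176 42.69330094513617
top0 [ 0.51324001 -0.17080122  0.14      ] [[354.2264761  187.54723562]] (354.35, 186.6)
side0 [ 0.51012416 -0.16913787  0.14      ] [[328.80226346 163.45929113]] (328.6, 163.6)
jaw dir deg -130.89366949245695
[ 0.51205219 -0.16844086  0.22003427] F [ 0.23186398 -0.15260852  0.01584531] [0.00992055 0.1450883  0.01414079]
```

```bash
python3 -c "
from h import *
plan([.5101,-.1703,.130],-.822)"
```

```text
slide [-0.0005, 0.0053, 0.1801] m [-0.0002  0.0027  0.09  ]
turn [4e-05, 5e-05, 0.01723] deg [0.01 0.02 6.2 ]
now [ 0.5121 -0.1684  0.22  ] [ 3.1414e+00  3.0000e-04 -7.1370e-01] q [ 0.046  0.115 -0.238 -0.    -1.218  0.811] F [ 0.23 -0.15  0.02] M [0.01  0.145 0.014] w 0.0877 t 2.1167
```

```bash
python3 -m crank '[{"turn":[0,0,0.0172],"slide":[-0.0005,0.0053,0.05],"fingers":0.2},{"turn":[0,0,0.0172],"slide":[-0.0005,0.0053,0.1],"fingers":0.1},{"turn":[0,0,0.0172],"slide":[-0.0005,0.0053,0.15],"fingers":0},{"turn":[0,0,0.0172],"slide":[-0.0005,0.0053,0.176],"fingers":0},{"turn":[0,0,0.0172],"slide":[-0.0005,0.0053,0.18],"fingers":0}]' 5
python3 - <<'E'
from h import *
im,c=snap('wrist','w2'); plan([.5101,-.1703,.127],-.822)
cv2.imwrite('pics/w2z.png',cv2.resize(im[180:380,220:420,::-1],None,fx=3,fy=3,interpolation=cv2.INTER_CUBIC))
im,c=snap('side','s2'); cv2.imwrite('pics/s2z.png',cv2.resize(im[110:230,250:410,::-1],None,fx=5,fy=5,interpolation=cv2.INTER_CUBIC))
E
```

```text
t: 2.53
eef_pos: [0.5082, -0.1701, 0.1273]
ee_rot: [3.138, 0.004, -0.824]
force: [-0.4, -1.0, 0.4]
width: 0.0598
slide [0.0014, -0.0014, 0.0032] m [ 0.0007 -0.0007  0.0016]
turn [0.00038, 0.00037, -0.00011] deg [ 0.14  0.13 -0.04]
now [ 0.5091 -0.1703  0.1286] [ 3.1392e+00  2.4000e-03 -8.2270e-01] q [ 0.042  0.183 -0.375 -0.    -1.016  0.706] F [0.12 0.49 0.16] M [-0.025  0.14   0.017] w 0.0559 t 2.5833
```

View pics/w2z.png

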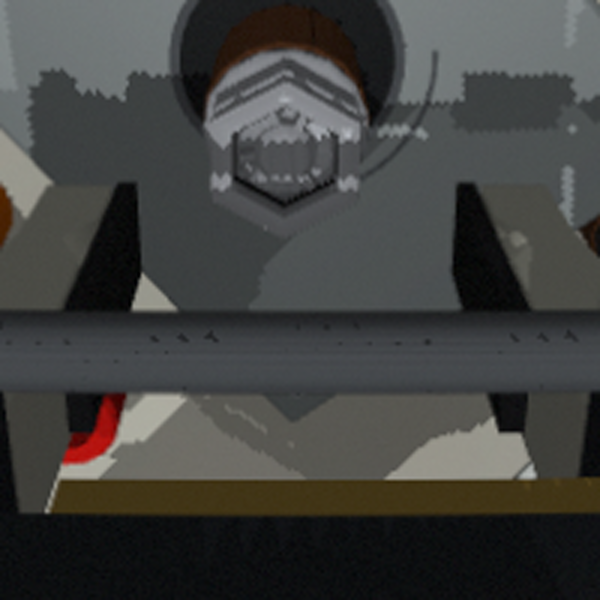

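View pics/s2z.png

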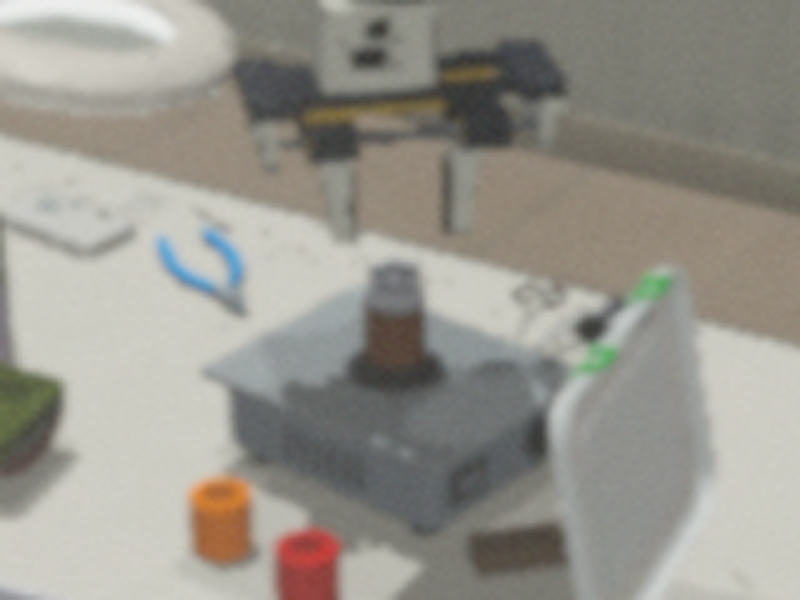

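```bash
python3 - <<'E'
from h import *
s=get_state(); p=np.array(s['eef_pos'])
for n,(x,y,f) in {'w2':(220,180,3),'s2':(250,110,5)}.items():
    c=load(n)
    for P in [p,[.5101,-.1703,.14]]: print(n,(proj(c,[P])[0]-[x,y])*f)
E
```

```text
w2 [287.49185234 143.68604779]
w2 [286.9958719  161.94394415]
s2 [394.02488777 281.29247887]
s2 [393.99424648 267.31029341]
```

```bash
python3 - <<'E'
from h import *
s=get_state(); p=np.array(s['eef_pos']); R=Ro.from_euler('xyz',s['ee_rot']).as_matrix()
cs=load('s2'); cw=load('w2')
for up in [0,.01,.02,.03,.04,.066]:
    row=[]
    for sy in (-1,1):
        for sx in (1,-1):
            P=p+R@[sx*.0095,sy*s['width']/2,-up]
            row+=[((proj(cs,[P])[0]-[250,110])*5).round(0).tolist(),((proj(cw,[P])[0]-[220,180])*3).round(0).tolist()]
    print(up,row)
print(s['width'])
E
```

```text
0 [[351.0, 278.0], [171.0, 105.0], [357.0, 292.0], [175.0, 182.0], [431.0, 271.0], [403.0, 104.0], [437.0, 284.0], [400.0, 182.0]]
0.01 [[351.0, 264.0], [166.0, 121.0], [357.0, 277.0], [170.0, 202.0], [431.0, 257.0], [409.0, 120.0], [437.0, 270.0], [405.0, 201.0]]
0.02 [[351.0, 250.0], [159.0, 139.0], [357.0, 263.0], [164.0, 223.0], [431.0, 243.0], [414.0, 138.0], [437.0, 256.0], [411.0, 222.0]]
0.03 [[351.0, 236.0], [152.0, 158.0], [356.0, 249.0], [157.0, 246.0], [431.0, 229.0], [421.0, 158.0], [438.0, 241.0], [417.0, 246.0]]
0.04 [[351.0, 221.0], [144.0, 180.0], [356.0, 234.0], [150.0, 272.0], [431.0, 214.0], [428.0, 180.0], [438.0, 227.0], [424.0, 271.0]]
0.066 [[350.0, 183.0], [119.0, 251.0], [356.0, 196.0], [126.0, 355.0], [432.0, 177.0], [452.0, 250.0], [438.0, 189.0], [445.0, 354.0]]
0.05171720279310211
```

The side and wrist pictures both show the fingertips about 35 mm above the reported TCP, clear of the nut. I'll check this by closing gently.

```bash
python3 -m crank '[{"turn":[0,0,0],"slide":[0,0,0],"fingers":-0.3},{"turn":[0,0,0],"slide":[0,0,0],"fingers":-0.3},{"turn":[0,0,0],"slide":[0,0,0],"fingers":-0.4},{"turn":[0,0,0],"slide":[0,0,0],"fingers":-0.4}]' 4
python3 - <<'E'
from h import *
im,c=snap('side','s3'); cv2.imwrite('pics/s3z.png',cv2.resize(im[110:230,250:410,::-1],None,fx=5,fy=5,interpolation=cv2.INTER_CUBIC)); plan([.51,-.17,.129],-.822)
E
```

```text
t: 2.97
eef_pos: [0.5108, -0.1703, 0.1311]
ee_rot: [-3.14, -0.001, -0.821]
force: [-0.8, 0.2, -0.5]
width: 0.0284
slide [-0.0013, 0.0006, 0.0038] m [-0.0007  0.0003  0.0019]
turn [-0.00014, -0.00013, 0.00023] deg [-0.05 -0.05  0.08]
now [ 0.5107 -0.1703  0.1309] [-3.1407e+00 -8.0000e-04 -8.2050e-01] q [ 0.042  0.181 -0.373  0.    -1.016  0.708] F [-0.87 -0.53  0.04] M [ 0.018  0.149 -0.011] w 0.0272 t 3.0167
```

View pics/s3z.png

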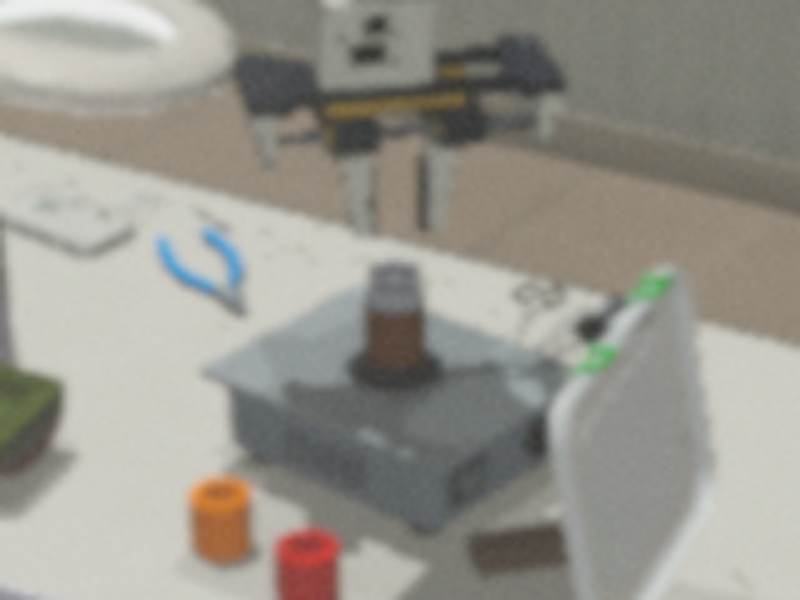

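Closing reached 27 mm, under the nut's 32 mm, with no force, so the fingers are above the nut. The true fingertips sit well behind the reported TCP. I'll measure that offset from the wrist view.

```bash
python3 - <<'E'
from h import *
s=get_state(); im,c=snap('wrist','w3'); np.save('pics/w3s.npy',np.r_[s['eef_pos'],s['ee_rot'],s['width']]); print(s['width'])
cv2.imwrite('pics/w3z.png',cv2.resize(im[180:320,240:400,::-1],None,fx=5,fy=5,interpolation=cv2.INTER_CUBIC))
p=np.array(s['eef_pos']); R=Ro.from_euler('xyz',s['ee_rot']).as_matrix()
for up in [0.03,.035,.04,.045]:
    row=[]
    for sy in (-1,1):
        for sx in (1,-1):
            P=p+R@[sx*.0095,sy*s['width']/2,-up]
            row.append(((proj(c,[P])[0]-[240,180])*5).round(0).tolist())
    print(up,row)
E
```

```text
0.02718096883980797
0.03 [[272.0, 265.0], [276.0, 410.0], [503.0, 265.0], [500.0, 410.0]]
0.035 [[268.0, 283.0], [273.0, 430.0], [506.0, 283.0], [503.0, 430.0]]
0.04 [[265.0, 301.0], [270.0, 452.0], [510.0, 301.0], [506.0, 452.0]]
0.045 [[261.0, 321.0], [266.0, 475.0], [513.0, 321.0], [509.0, 475.0]]
```

View pics/w3z.png

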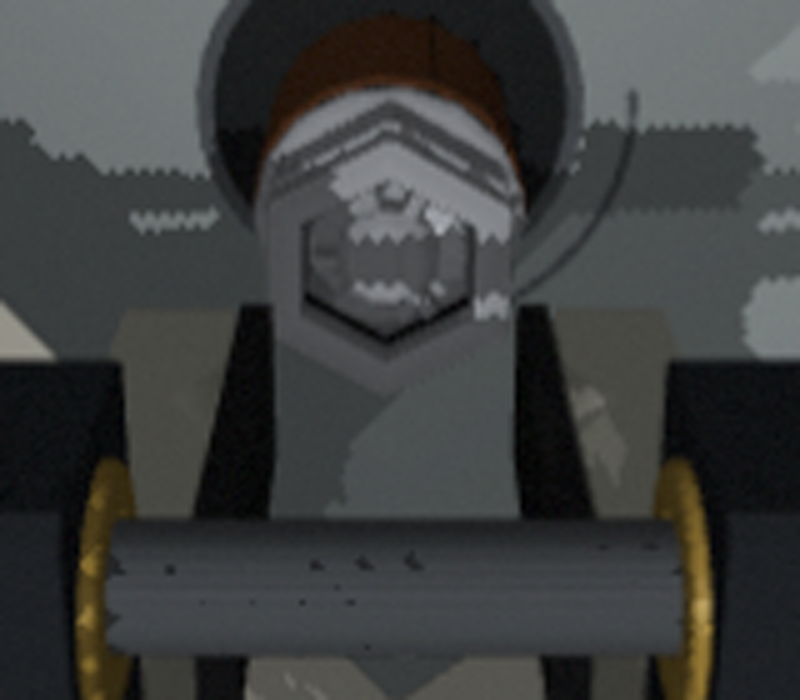

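Comparing the fingertip edges in the picture with projected positions puts the true tips about 40 mm short of the reported TCP. I'll open to straddle the flange and descend so the tips sit at about z 0.128, which is a reported z of 0.088.

```bash
python3 -m crank '[{"turn":[0,0,0],"slide":[-0.001,0,0],"fingers":0.2},{"turn":[0,0,0],"slide":[-0.001,0,0],"fingers":0.2},{"turn":[0,0,0],"slide":[-0.001,0,0],"fingers":0.2}]' 4
python3 -m crank '[{"turn":[0,0,0],"slide":[-0.001,0,0.03],"fingers":0.2},{"turn":[0,0,0],"slide":[-0.001,0,0.05],"fingers":0.2},{"turn":[0,0,0],"slide":[-0.001,0,0.07],"fingers":0.2},{"turn":[0,0,0],"slide":[-0.001,0,0.085],"fingers":0.2},{"turn":[0,0,0],"slide":[-0.001,0,0.085],"fingers":0.2}]'
python3 - <<'E'
from h import *
im,c=snap('side','s4'); cv2.imwrite('pics/s4z.png',cv2.resize(im[130:210,280:380,::-1],None,fx=7,fy=7,interpolation=cv2.INTER_CUBIC))
im,c=snap('wrist','w4'); cv2.imwrite('pics/w4z.png',cv2.resize(im[180:320,240:400,::-1],None,fx=5,fy=5,interpolation=cv2.INTER_CUBIC))
plan([.5101,-.1703,.088],-.822)
E
```

```text
t: 3.32
eef_pos: [0.5099, -0.1699, 0.1303]
ee_rot: [-3.142, -0.0, -0.82]
force: [0.1, 0.1, 0.1]
width: 0.0414
t: 3.73
eef_pos: [0.5083, -0.1695, 0.0857]
ee_rot: [3.139, 0.002, -0.821]
force: [-0.3, -0.1, -0.8]
width: 0.0527
slide [0.0018, -0.0, -0.0012] m [ 0.0009 -0.     -0.0006]
turn [0.00014, 8e-05, 0.00028] deg [0.05 0.03 0.1 ]
now [ 0.5095 -0.1697  0.0874] [ 3.1407e+00  5.0000e-04 -8.2030e-01] q [ 0.044  0.225 -0.429  0.    -0.918  0.706] F [-0.29 -0.38  0.09] M [-0.022  0.076  0.004] w 0.0524 t 3.8333
```

View pics/s4z.png

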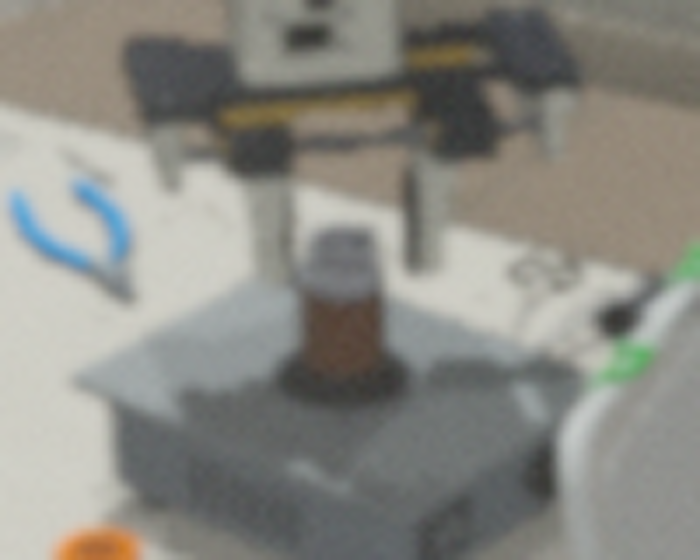

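View pics/w4z.png

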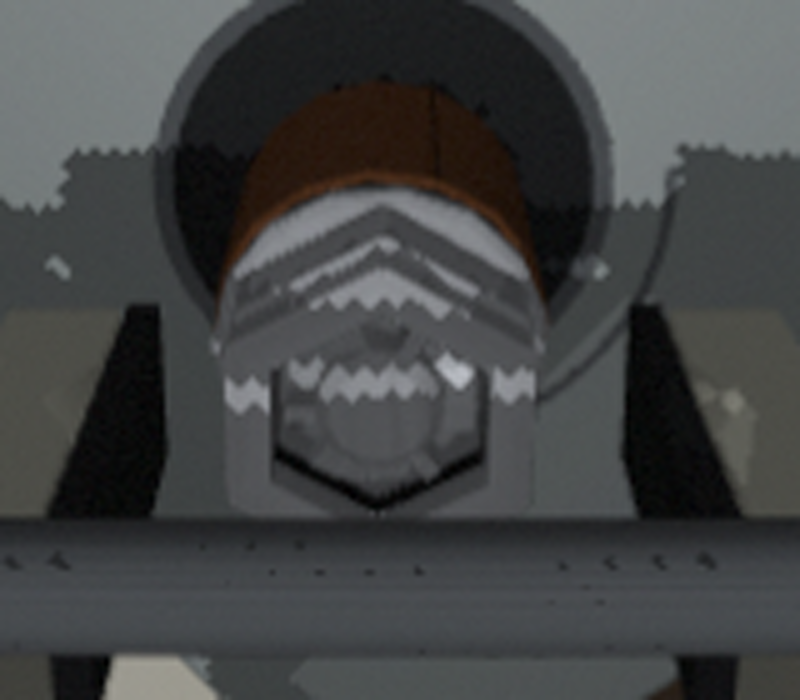

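```bash
python3 - <<'E'
from h import *
s=get_state(); p=np.array(s['eef_pos']); R=Ro.from_euler('xyz',s['ee_rot']).as_matrix()
cs=load('s4'); cw=load('w4')
f=lambda P:(((proj(cs,[P])[0]-[280,130])*7).round(0).tolist(),((proj(cw,[P])[0]-[240,180])*5).round(0).tolist())
for z in (.138,.14,.142): print('nuttop',z,f([.5101,-.1703,z]))
vx=[[.5101+.0185*np.cos(np.radians(12.7+60*k)),-.1703+.0185*np.sin(np.radians(12.7+60*k)),.14] for k in range(6)]
print('hexv',[f(v)[1] for v in vx])
print('spindle',f([.5101,-.1703,.138]))
for up in (.03,.035,.04,.045):
  for sx in (.0095,-.0095):
    print('tip',up,sx,[f(p+R@[sx,sy*s['width']/2,-up]) for sy in (-1,1)])
E
```

```text
nuttop 0.138 ([342.0, 238.0], [384.0, 417.0])
nuttop 0.14 ([342.0, 234.0], [384.0, 427.0])
nuttop 0.142 ([342.0, 230.0], [384.0, 436.0])
hexv [[229.0, 346.0], [234.0, 503.0], [384.0, 577.0], [534.0, 504.0], [540.0, 347.0], [385.0, 264.0]]
spindle ([342.0, 238.0], [384.0, 417.0])
tip 0.03 0.0095 [([281.0, 276.0], [160.0, 265.0]), ([394.0, 265.0], [609.0, 264.0])]
tip 0.03 -0.0095 [([289.0, 294.0], [168.0, 410.0]), ([403.0, 284.0], [602.0, 409.0])]
tip 0.035 0.0095 [([281.0, 266.0], [154.0, 282.0]), ([394.0, 255.0], [614.0, 282.0])]
tip 0.035 -0.0095 [([289.0, 284.0], [162.0, 430.0]), ([403.0, 274.0], [607.0, 430.0])]
tip 0.04 0.0095 [([281.0, 256.0], [148.0, 301.0]), ([394.0, 246.0], [621.0, 300.0])]
tip 0.04 -0.0095 [([289.0, 275.0], [156.0, 452.0]), ([403.0, 264.0], [613.0, 452.0])]
tip 0.045 0.0095 [([281.0, 246.0], [141.0, 321.0]), ([394.0, 236.0], [627.0, 320.0])]
tip 0.045 -0.0095 [([289.0, 265.0], [150.0, 475.0]), ([403.0, 254.0], [619.0, 475.0])]
```

Projections agree with the pictures. The tips are about 11 mm below the nut's top (z ≈ 0.128), and the nut is about 1.4 mm off toward tool −y and +x. I'll correct that and close lightly.

```bash
python3 -m crank '[{"turn":[0,0,0],"slide":[0.003,-0.0026,0],"fingers":0.1},{"turn":[0,0,0],"slide":[0.003,-0.0026,0],"fingers":-0.1},{"turn":[0,0,0],"slide":[0.003,-0.0026,0],"fingers":-0.3},{"turn":[0,0,0],"slide":[0.003,-0.0026,0],"fingers":-0.4},{"turn":[0,0,0],"slide":[0.003,-0.0026,0],"fingers":-0.4}]' 8
python3 - <<'E'
from h import *
plan([.5101,-.1703,.088],-.822)
im,c=snap('wrist','w5'); cv2.imwrite('pics/w5z.png',cv2.resize(im[180:320,240:400,::-1],None,fx=5,fy=5,interpolation=cv2.INTER_CUBIC))
plan([.5101,-.1703,.088],-.822)
E
```

```text
t: 4.25
eef_pos: [0.5117, -0.1698, 0.088]
ee_rot: [-3.141, -0.0, -0.82]
force: [0.0, 0.6, 1.8]
width: 0.0322
slide [-0.0015, 0.003, -0.0] m [-0.0007  0.0015 -0.    ]
turn [-4e-05, -5e-05, 0.00027] deg [-0.01 -0.02  0.1 ]
now [ 0.5117 -0.1698  0.088 ] [-3.1413e+00 -3.0000e-04 -8.2030e-01] q [ 0.043  0.226 -0.425  0.    -0.919  0.707] F [0.02 0.6  1.77] M [-0.07   0.126  0.004] w 0.0322 t 4.25
slide [-0.0015, 0.003, -0.0] m [-0.0007  0.0015 -0.    ]
turn [-5e-05, -5e-05, 0.00026] deg [-0.02 -0.02  0.09]
now [ 0.5117 -0.1698  0.088 ] [-3.1413e+00 -3.0000e-04 -8.2030e-01] q [ 0.043  0.226 -0.425  0.    -0.919  0.707] F [-0.78  0.62  1.11] M [-0.063  0.173  0.044] w 0.0321 t 4.3
```

View pics/w5z.png

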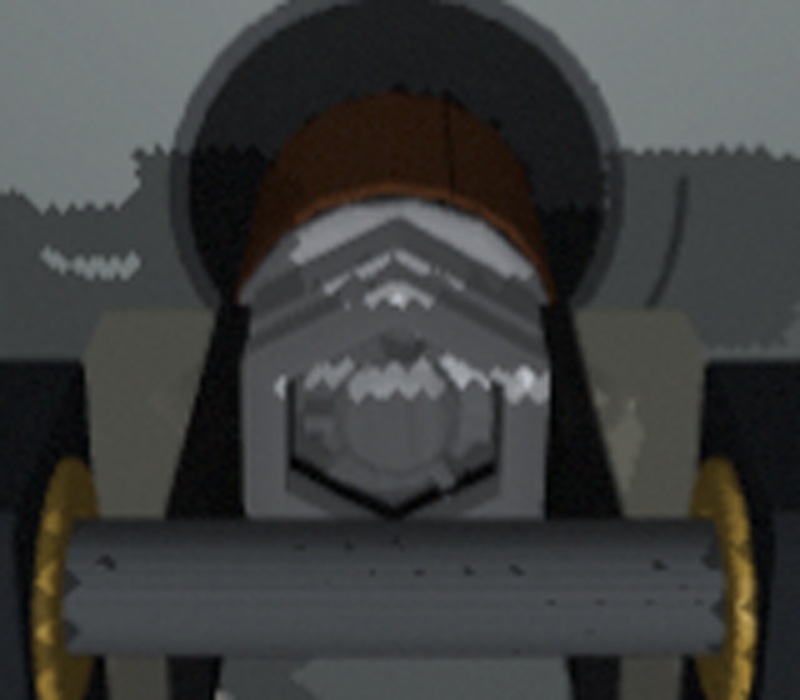

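```bash
python3 -m crank '[{"turn":[0,0,0.018],"slide":[0,0,-0.0006],"fingers":-0.4},{"turn":[0,0,0.036],"slide":[0,0,-0.0012],"fingers":-0.4},{"turn":[0,0,0.054],"slide":[0,0,-0.0018],"fingers":-0.4}]' 10
python3 - <<'E'
from h import *
plan([.5101,-.1703,.088],-.822)
E
```

```text
t: 4.55
eef_pos: [0.5116, -0.1697, 0.0887]
ee_rot: [-3.141, 0.0, -1.165]
force: [0.2, 0.6, -0.9]
width: 0.0319
slide [-0.0001, 0.0032, 0.0015] m [-0.      0.0016  0.0007]
turn [-3e-05, 0.0, -0.05462] deg [-1.000e-02  0.000e+00 -1.966e+01]
now [ 0.5116 -0.1697  0.0887] [-3.1414  0.     -1.1652] q [ 0.043  0.226 -0.424 -0.    -0.921  0.362] F [ 0.16  0.62 -0.85] M [ 0.04   0.146 -0.031] w 0.0319 t 4.55
```

```bash
python3 -m crank '[{"turn":[0,0,0.018],"slide":[0,0,-0.0006],"fingers":-0.4},{"turn":[0,0,0.036],"slide":[0,0,-0.0012],"fingers":-0.4},{"turn":[0,0,0.054],"slide":[0,0,-0.0018],"fingers":-0.4},{"turn":[0,0,0.072],"slide":[0,0,-0.0024],"fingers":-0.4},{"turn":[0,0,0.09],"slide":[0,0,-0.003],"fingers":-0.4}]'
python3 - <<'E'
from h import *
plan([.5101,-.1703,.088],-.822)
im,c=snap('wrist','w6'); cv2.imwrite('pics/w6z.png',cv2.resize(im[180:320,240:400,::-1],None,fx=5,fy=5,interpolation=cv2.INTER_CUBIC))
E
```

```text
t: 4.97
eef_pos: [0.5116, -0.1697, 0.0901]
ee_rot: [-3.142, 0.0, -1.731]
force: [0.3, 0.8, -0.5]
width: 0.032
slide [0.0016, 0.0027, 0.0043] m [0.0008 0.0014 0.0021]
turn [-2e-05, 1e-05, -0.14464] deg [-1.000e-02  0.000e+00 -5.207e+01]
now [ 0.5116 -0.1697  0.0901] [-3.1415e+00  1.0000e-04 -1.7308e+00] q [ 0.043  0.224 -0.422 -0.    -0.924 -0.203] F [ 0.26  0.78 -0.46] M [ 0.092 -0.116  0.021] w 0.032 t 4.9667
```

View pics/w6z.png

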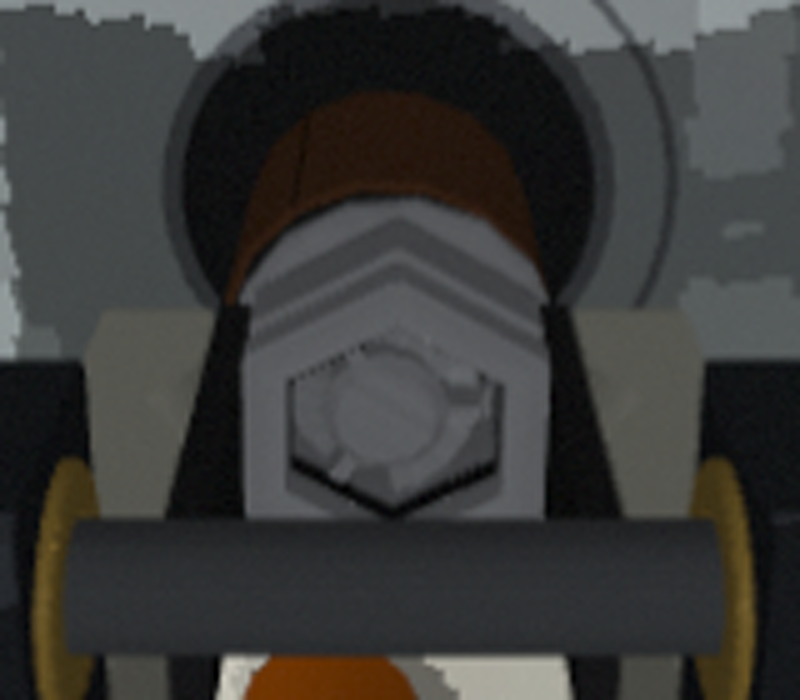

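The nut turns with the jaws; 0.91 rad done. From here I'll take smaller steps and watch the moment.

```bash
python3 -m crank '[{"turn":[0,0,0.018],"slide":[0,0,-0.0006],"fingers":-0.4},{"turn":[0,0,0.036],"slide":[0,0,-0.0012],"fingers":-0.4}]' >/dev/null
python3 -c "
from h import *
plan([.51,-.17,.09])"
python3 -m crank '[{"turn":[0,0,0.015],"slide":[0,0,-0.0005],"fingers":-0.4}]' >/dev/null
python3 -c "
from h import *
plan([.51,-.17,.09])"
python3 -m crank '[{"turn":[0,0,0.015],"slide":[0,0,-0.0005],"fingers":-0.4}]' >/dev/null
python3 -c "
from h import *
plan([.51,-.17,.09])"
```

```text
slide [0.0019, 0.0032, 0.0015] m [0.0009 0.0016 0.0008]
now [ 0.5118 -0.1697  0.0908] [-3.1412e+00  2.0000e-04 -1.9534e+00] q [ 0.043  0.223 -0.422 -0.    -0.925 -0.426] F [ 0.99 -0.08 -1.14] M [ 0.065 -0.185 -0.013] w 0.032 t 5.1833
slide [0.0022, 0.003, 0.0021] m [0.0011 0.0015 0.001 ]
now [ 0.5118 -0.1697  0.091 ] [-3.1411e+00  3.0000e-04 -2.0483e+00] q [ 0.043  0.223 -0.421 -0.    -0.926 -0.521] F [ 1.42  0.37 -1.23] M [ 0.035 -0.287  0.013] w 0.0322 t 5.2667
slide [0.0026, 0.0029, 0.0026] m [0.0013 0.0015 0.0013]
now [ 0.5119 -0.1697  0.0913] [-3.1411e+00  4.0000e-04 -2.1416e+00] q [ 0.043  0.223 -0.421 -0.    -0.926 -0.614] F [ 0.8  -0.09 -1.17] M [-0.012 -0.366  0.01 ] w 0.0321 t 5.35
```

```bash
for i in 1; do :; done
python3 -m crank '[{"turn":[0,0,0.015],"slide":[0,0,-0.0006],"fingers":-0.4}]' >/dev/null
python3 -c "
from h import *
plan([.51,-.17,.09])"
python3 -m crank '[{"turn":[0,0,0.015],"slide":[0,0,-0.0006],"fingers":-0.4}]' >/dev/null
python3 -c "
from h import *
plan([.51,-.17,.09])"
```

```text
slide [0.0033, 0.003, 0.0032] m [0.0017 0.0015 0.0016]
now [ 0.5122 -0.1696  0.0916] [-3.1407e+00  9.0000e-04 -2.2357e+00] q [ 0.043  0.223 -0.42  -0.    -0.927 -0.708] F [ 2.62  1.54 -2.4 ] M [ 0.507 -1.114  0.01 ] w 0.0317 t 5.4333
slide [0.0043, 0.0033, 0.0038] m [0.0021 0.0016 0.0019]
now [ 0.5126 -0.1696  0.0919] [-3.1403e+00  1.6000e-03 -2.3298e+00] q [ 0.044  0.222 -0.42  -0.    -0.926 -0.803] F [ 2.82 -0.75 -5.77] M [-0.251 -1.615  0.16 ] w 0.0319 t 5.5167
```

The moment z has jumped to 0.16, with a growing y moment too. I'll look before going on.

```bash
python3 - <<'E'
from h import *
im,c=snap('side','s7'); cv2.imwrite('pics/s7z.png',cv2.resize(im[90:250,250:430,::-1],None,fx=4,fy=4,interpolation=cv2.INTER_CUBIC))
im,c=snap('wrist','w7')
plan([.51,-.17,.09])
E
```

```text
slide [0.0042, 0.0033, 0.0038] m [0.0021 0.0016 0.0019]
now [ 0.5126 -0.1696  0.0919] [-3.1404e+00  1.3000e-03 -2.3273e+00] q [ 0.044  0.223 -0.42  -0.    -0.927 -0.8  ] F [ 3.71  1.09 -4.62] M [ 0.084 -1.484  0.078] w 0.0319 t 5.6167
```

View pics/s7z.png

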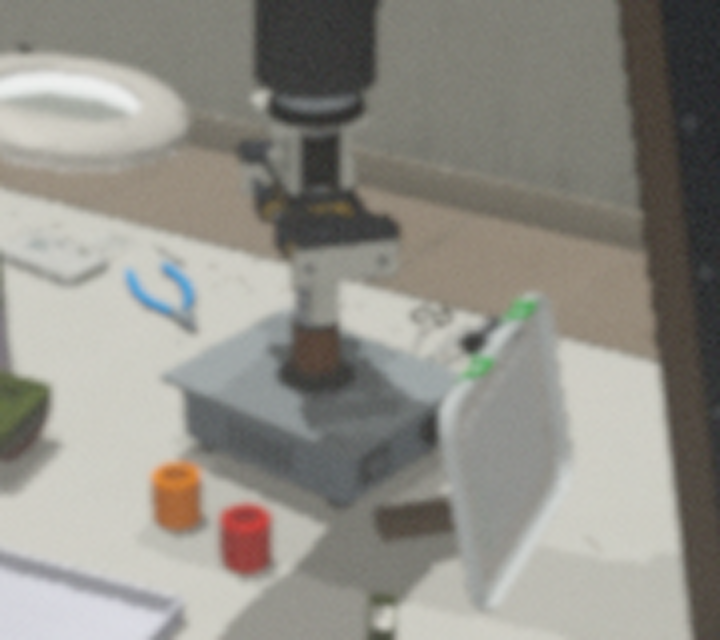

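View pics/w7.png

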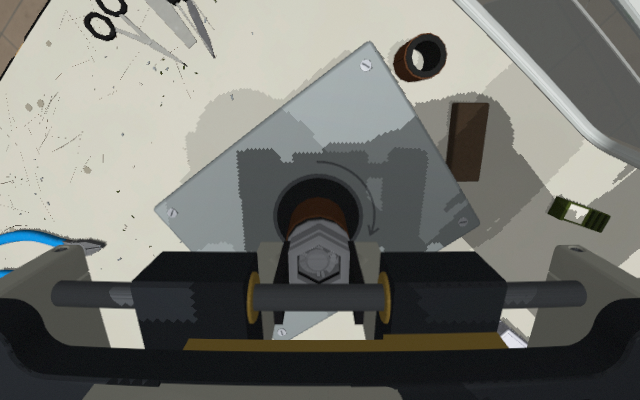

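Nothing is colliding; the load comes from the nut. I'll turn a little further without lifting to see whether this is the stop.

```bash
python3 -m crank '[{"turn":[0,0,0.006],"slide":[0,0,0],"fingers":-0.4}]' >/dev/null
python3 - <<'E'
from h import *
plan([.51,-.17,.09])
im=load('w7')['im']; cv2.imwrite('pics/w7z.png',cv2.resize(im[180:320,240:400,::-1],None,fx=5,fy=5,interpolation=cv2.INTER_CUBIC))
E
```

```text
slide [0.0044, 0.0034, 0.0038] m [0.0022 0.0017 0.0019]
now [ 0.5128 -0.1697  0.0919] [-3.1402e+00  1.4000e-03 -2.3600e+00] q [ 0.044  0.223 -0.42   0.    -0.926 -0.833] F [ 5.93 -1.33 -4.98] M [-0.193 -1.862  0.188] w 0.0317 t 5.7
```

View pics/w7z.png

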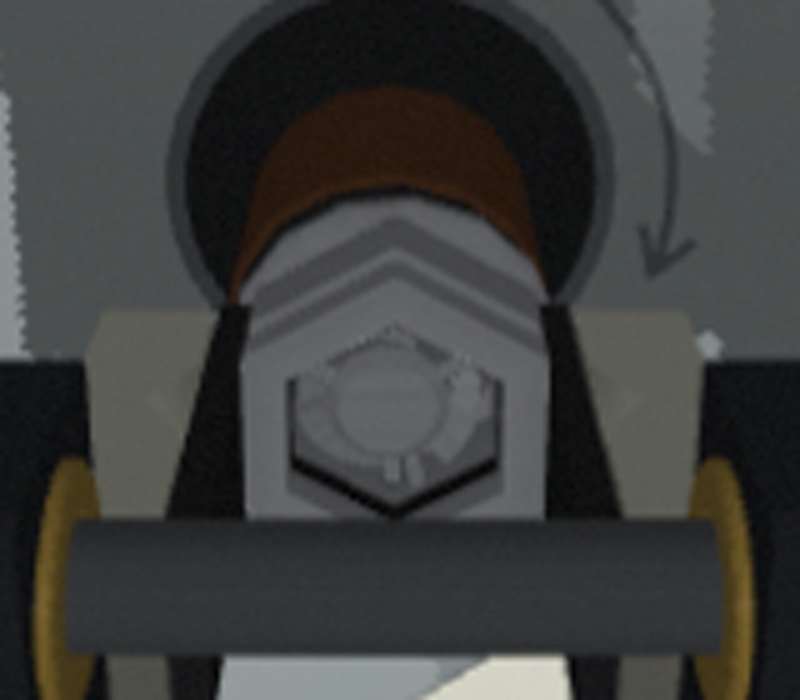

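Mz rose to 0.19 N m, so this is the stop, at about 1.5 rad. I'll back off slightly to unload it.

```bash
python3 -m crank '[{"turn":[0,0,-0.008],"slide":[0,0,0],"fingers":-0.4},{"turn":[0,0,-0.008],"slide":[0,0,0],"fingers":-0.4}]' >/dev/null
python3 -c "
from h import *
plan([.51,-.17,.09])"
```

```text
slide [0.0039, 0.0032, 0.0038] m [0.002  0.0016 0.0019]
now [ 0.5125 -0.1696  0.0919] [-3.1405e+00  1.1000e-03 -2.3086e+00] q [ 0.044  0.223 -0.42  -0.    -0.927 -0.781] F [ 4.25  0.45 -3.73] M [ 0.24  -1.659  0.112] w 0.032 t 5.8667
```

```bash
python3 -m crank '[{"turn":[0,0,-0.006],"slide":[0,0,0],"fingers":-0.4},{"turn":[0,0,-0.006],"slide":[0,0,0],"fingers":-0.4}]' >/dev/null
python3 -c "
from h import *
plan([.51,-.17,.09])"
```

```text
slide [0.0034, 0.0029, 0.0038] m [0.0017 0.0014 0.0019]
now [ 0.5122 -0.1696  0.0919] [-3.1409e+00  8.0000e-04 -2.2739e+00] q [ 0.044  0.222 -0.42  -0.    -0.927 -0.747] F [ 3.19  0.64 -2.9 ] M [ 0.354 -1.557  0.039] w 0.0322 t 6.0333
```

```bash
python3 -m crank '[{"turn":[0,0,0],"slide":[-0.0008,-0.001,-0.002],"fingers":-0.4},{"turn":[0,0,0],"slide":[-0.0008,-0.001,-0.004],"fingers":-0.4}]' >/dev/null
python3 -c "
from h import *
plan([.51,-.17,.09])"
```

```text
slide [0.0034, 0.003, 0.0074] m [0.0017 0.0015 0.0037]
now [ 0.5122 -0.1697  0.0937] [ 3.1413 -0.     -2.2781] q [ 0.043  0.221 -0.416 -0.    -0.933 -0.751] F [ 2.48  1.31 -1.87] M [ 0.353 -0.988  0.047] w 0.0319 t 6.2
```

```bash
python3 -m crank '[{"turn":[0,0,0],"slide":[0,0,-0.005],"fingers":-0.4},{"turn":[0,0,0],"slide":[0,0,-0.01],"fingers":-0.4},{"turn":[0,0,0],"slide":[0,0,-0.015],"fingers":-0.4}]' >/dev/null
python3 - <<'E'
from h import *
plan([.51,-.17,.09])
im,c=snap('wrist','w8'); cv2.imwrite('pics/w8z.png',cv2.resize(im[180:320,240:400,::-1],None,fx=5,fy=5,interpolation=cv2.INTER_CUBIC))
E
```

```text
slide [0.0025, 0.0029, 0.0234] m [0.0013 0.0014 0.0117]
now [ 0.5119 -0.17    0.1017] [ 3.1414e+00 -4.0000e-04 -2.2782e+00] q [ 0.043  0.213 -0.407  0.    -0.952 -0.751] F [ 1.91 -1.84 -0.87] M [-0.09  -0.554 -0.048] w 0.0318 t 6.45
```

View pics/w8z.png

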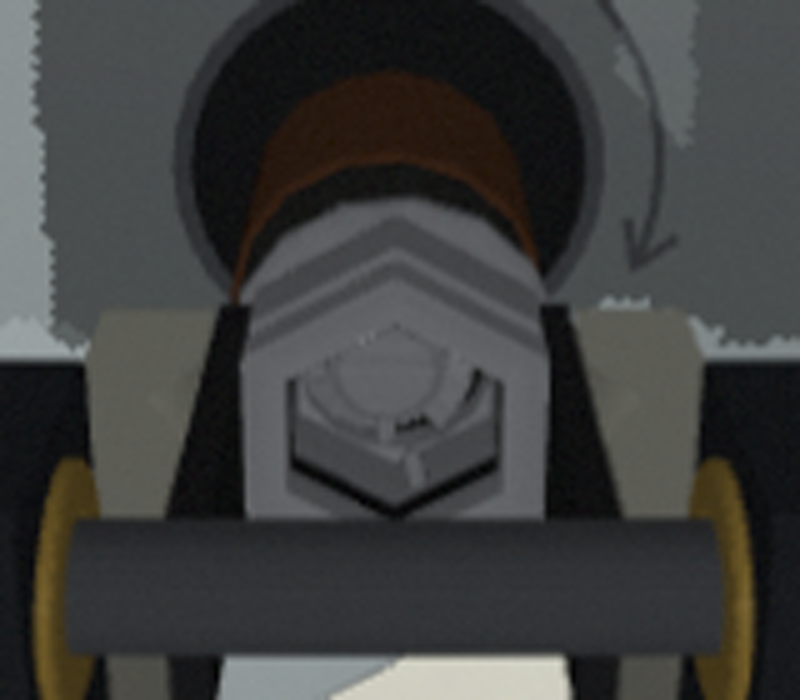

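The nut is coming up freely and the drum is staying down. I'll keep lifting straight.

```bash
python3 -m crank '[{"turn":[0,0,0],"slide":[0,0,-0.015],"fingers":-0.4},{"turn":[0,0,0],"slide":[0,0,-0.03],"fingers":-0.4},{"turn":[0,0,0],"slide":[0,0,-0.06],"fingers":-0.4},{"turn":[0,0,0],"slide":[0,0,-0.09],"fingers":-0.4},{"turn":[0,0,0],"slide":[0,0,-0.1],"fingers":-0.4}]' 10
python3 - <<'E'
from h import *
c=load('top0')
im=c['im'].copy()
hsv=cv2.cvtColor(im,cv2.COLOR_RGB2HSV)
roi=np.zeros(im.shape[:2],np.uint8); roi[140:225,232:295]=1
print(im[182,262],im[182,235],im[160,300])
d=im[...,2].astype(int)-im[...,0].astype(int)
m=((d>-2)&(im[...,2]>110)).astype(np.uint8)*roi
cs,_=cv2.findContours(cv2.morphologyEx(m,cv2.MORPH_CLOSE,np.ones((3,3))),cv2.RETR_EXTERNAL,cv2.CHAIN_APPROX_SIMPLE)
k=max(cs,key=cv2.contourArea); r=cv2.minAreaRect(k); print(r)
B=cv2.boxPoints(r); P=np.array([onz(c,b,.02)[:2] for b in B]); print(P.round(4), P.mean(0), np.linalg.norm(np.diff(P,axis=0),axis=1))
E
```

```text
t: 6.92
eef_pos: [0.513, -0.1701, 0.1541]
ee_rot: [-3.139, 0.001, -2.278]
force: [-0.2, -0.4, -0.9]
width: 0.032
[183 186 185] [158 160 152] [159 160 152]
((260.89263916015625, 181.4553680419922), (53.67726135253906, 34.685848236083984), 83.51692199707031)
[[0.6439 0.2264]
 [0.6566 0.1009]
 [0.4619 0.0794]
 [0.4492 0.203 ]] [0.55291662 0.15241035] [0.12618735 0.19587761 0.12425877]
```

```bash
python3 - <<'E'
from h import *
c=load('side0')
Z=[(163,382),(383,443),(303,535),(85,478)]
P=np.array([onz(c,(x/4+200-.4,y/4+130-.4),.02)[:2] for x,y in Z]); print(P.round(4),((P[0]+P[2])/2))
th=.11
for cx in [(.553,.152),(.55,.15)]:
  for s in [(-.095,-.06),(.095,-.06),(.095,.06),(-.095,.06)]:
    w=[cx[0]+s[0]*np.cos(th)-s[1]*np.sin(th),cx[1]+s[0]*np.sin(th)+s[1]*np.cos(th),.02]
    print(((proj(c,[w])[0]-[200,130])*4).round(),end=' ')
  print()
plan([.51,-.17,.09])
im,c=snap('top','t9')
cv2.imwrite('pics/t9z.png',cv2.resize(im[130:265,225:425,::-1],None,fx=4,fy=4,interpolation=cv2.INTER_CUBIC))
E
```

```text
[[0.645  0.1149]
 [0.4605 0.0921]
 [0.4454 0.2065]
 [0.6123 0.2358]] [0.54524342 0.16072989]
[384. 432.] [163. 369.] [ 66. 454.] [298. 526.] 
[389. 432.] [168. 369.] [ 72. 454.] [304. 526.] 
slide [0.004, 0.005, 0.1282] m [0.002  0.0025 0.0641]
now [ 0.513  -0.1701  0.1541] [-3.1392e+00  1.3000e-03 -2.2778e+00] q [ 4.300e-02  1.630e-01 -3.380e-01  1.000e-03 -1.067e+00 -7.510e-01] F [-0.22 -0.42 -0.85] M [-0.012 -0.043 -0.001] w 0.032 t 6.9167
```

```bash
python3 -c "
from h import *
plan([.593,.156,.17],-1.46)"
```

```text
slide [-0.5994, 0.3022, -0.0316] m [-0.2997  0.1511 -0.0158]
turn [-0.00055, 9e-05, -0.13016] deg [-2.000e-01  3.000e-02 -4.686e+01]
now [ 0.5133 -0.17    0.1541] [-3.1387e+00  1.9000e-03 -2.2778e+00] q [ 4.300e-02  1.620e-01 -3.380e-01  1.000e-03 -1.067e+00 -7.510e-01] F [-0.21 -0.19  0.87] M [ 0.008 -0.054 -0.005] w 0.0318 t 6.9667
```

View pics/t9z.png

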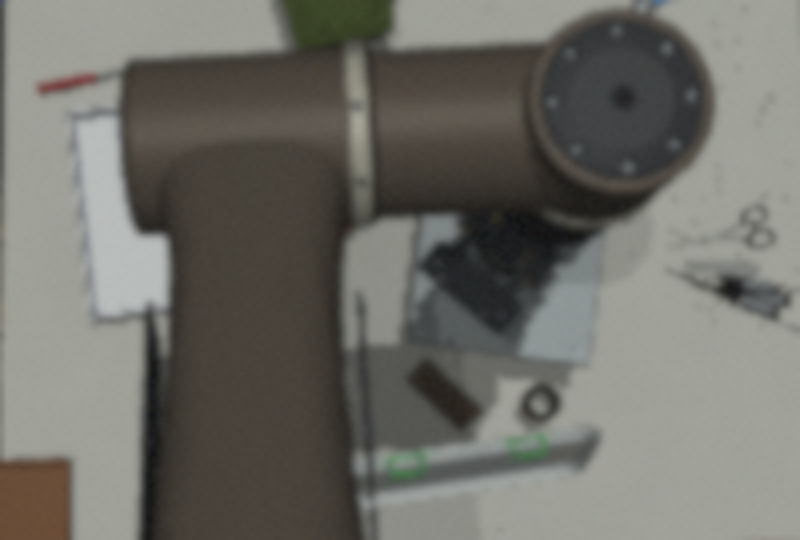

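```bash
python3 -m crank '[{"turn":[0,0,0],"slide":[0,0,-0.03],"fingers":-0.4},{"turn":[0,0,-0.13],"slide":[-0.07,0.035,-0.032],"fingers":-0.4},{"turn":[0,0,-0.13],"slide":[-0.14,0.07,-0.032],"fingers":-0.4},{"turn":[0,0,-0.13],"slide":[-0.21,0.106,-0.032],"fingers":-0.4},{"turn":[0,0,-0.13],"slide":[-0.28,0.141,-0.032],"fingers":-0.4}]' 12
python3 -c "
from h import *
plan([.593,.156,.17],-1.46)"
```

```text
t: 7.38
eef_pos: [0.5491, -0.0162, 0.1671]
ee_rot: [3.141, 0.0, -1.773]
force: [1.3, -0.8, -1.0]
width: 0.0317
slide [-0.3551, -0.0168, -0.0058] m [-0.1776 -0.0084 -0.0029]
turn [9e-05, 2e-05, -0.04982] deg [ 3.000e-02  1.000e-02 -1.794e+01]
now [ 0.5491 -0.0162  0.1671] [ 3.141  0.    -1.773] q [ 0.327  0.169 -0.298 -0.    -1.104 -0.529] F [ 1.32 -0.85 -0.98] M [ 0.014 -0.008 -0.042] w 0.0317 t 7.3833
```

```bash
python3 -m crank '[{"turn":[0,0,-0.02],"slide":[-0.07,-0.003,0],"fingers":-0.4},{"turn":[0,0,-0.04],"slide":[-0.14,-0.006,0],"fingers":-0.4},{"turn":[0,0,-0.05],"slide":[-0.21,-0.01,0],"fingers":-0.4},{"turn":[0,0,-0.05],"slide":[-0.28,-0.014,0],"fingers":-0.4},{"turn":[0,0,-0.05],"slide":[-0.34,-0.016,0],"fingers":-0.4}]'
python3 -m crank '[{"turn":[0,0,0],"slide":[-0.01,0,0],"fingers":-0.4},{"turn":[0,0,0],"slide":[-0.01,0,0],"fingers":-0.4}]'
python3 - <<'E'
from h import *
plan([.593,.156,.17],-1.46)
im,c=snap('wrist','w10'); im,c=snap('side','s10')
cv2.imwrite('pics/s10z.png',cv2.resize(im[130:280,200:400,::-1],None,fx=4,fy=4,interpolation=cv2.INTER_CUBIC))
E
```

```text
t: 7.8
eef_pos: [0.5922, 0.1492, 0.1667]
ee_rot: [3.141, -0.0, -1.463]
force: [0.1, -0.5, -0.3]
width: 0.032
t: 7.97
eef_pos: [0.5914, 0.1538, 0.1661]
ee_rot: [3.14, -0.001, -1.462]
force: [-1.0, -0.1, -0.1]
width: 0.0319
slide [-0.0039, -0.0037, -0.0078] m [-0.002  -0.0019 -0.0039]
turn [0.0003, -8e-05, -0.00027] deg [ 0.11 -0.03 -0.1 ]
now [0.5914 0.1538 0.1661] [ 3.1397e+00 -5.0000e-04 -1.4617e+00] q [ 0.574  0.271 -0.166 -0.    -1.135 -0.464] F [-1.04 -0.09 -0.07] M [-0.036  0.153 -0.034] w 0.0319 t 7.9667
```

View pics/w10.png

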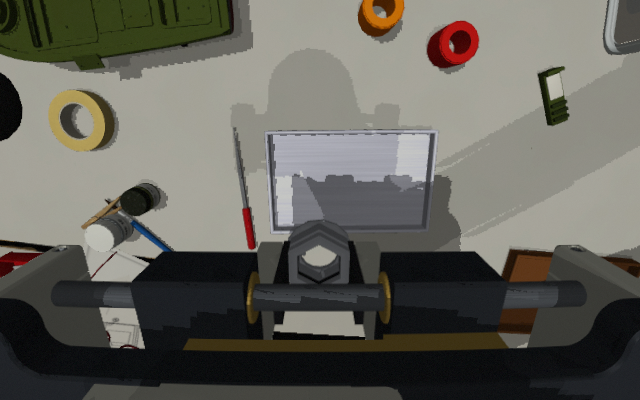

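View pics/s10z.png

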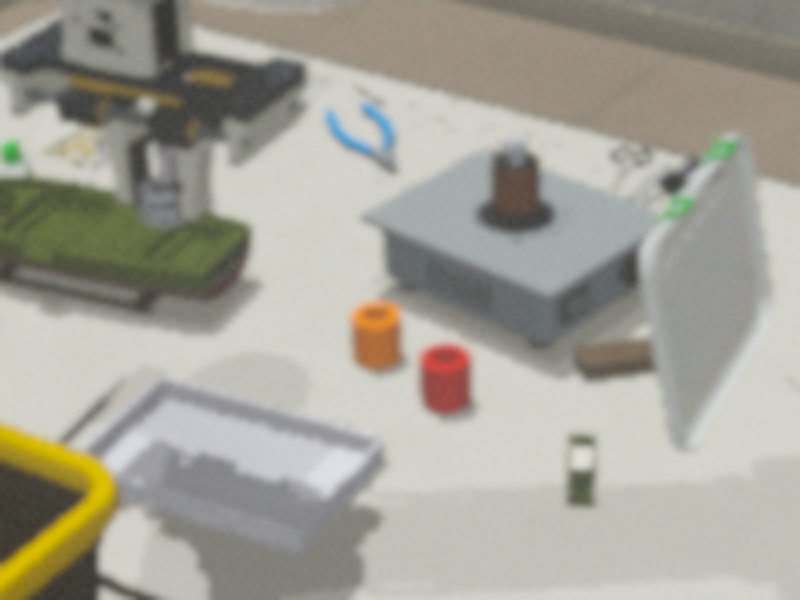

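The nut is held level. Tray corners in the wrist view are at about (267,131), (437,131), (429,234) and (275,233).

```bash
python3 - <<'E'
from h import *
c=load('w10')
P=np.array([onz(c,p,.02)[:2] for p in [(267,131),(437,131),(429,235),(275,234)]]); print(P.round(4),P.mean(0),np.linalg.norm(P-np.roll(P,-1,0),axis=1))
E
```

```text
[[0.6517 0.1054]
 [0.4662 0.0846]
 [0.4484 0.2076]
 [0.6349 0.2262]] [0.5503022  0.15595621] [0.18665712 0.1242572  0.18736433 0.12198496]
```

```bash
python3 -m crank '[{"turn":[0,0,0],"slide":[-0.0116,0.0016,0.07],"fingers":-0.4},{"turn":[0,0,0],"slide":[-0.0116,0.0016,0.15],"fingers":-0.4},{"turn":[0,0,0],"slide":[-0.0116,0.0016,0.23],"fingers":-0.4},{"turn":[0,0,0],"slide":[-0.0116,0.0016,0.3],"fingers":-0.4},{"turn":[0,0,0],"slide":[-0.0116,0.0016,0.35],"fingers":-0.4}]'
python3 -m crank '[{"turn":[0,0,0],"slide":[0,0,0.008],"fingers":-0.4},{"turn":[0,0,0],"slide":[0,0,0.014],"fingers":-0.4}]'
python3 - <<'E'
from h import *
plan([.590,.1595,-.020],-1.46)
im,c=snap('wrist','w11'); im,c=snap('side','s11')
cv2.imwrite('pics/s11z.png',cv2.resize(im[180:280,200:320,::-1],None,fx=6,fy=6,interpolation=cv2.INTER_CUBIC))
E
```

```text
t: 8.48
eef_pos: [0.5885, 0.1553, -0.0106]
ee_rot: [3.139, -0.001, -1.466]
force: [0.5, -0.1, -0.7]
width: 0.0318
t: 8.65
eef_pos: [0.5897, 0.1561, -0.0155]
ee_rot: [3.139, -0.001, -1.465]
force: [0.6, -0.0, -0.0]
width: 0.0319
slide [-0.0068, -0.0013, 0.009] m [-0.0034 -0.0007  0.0045]
turn [0.00038, -0.00023, -0.00082] deg [ 0.14 -0.08 -0.29]
now [ 0.5897  0.1561 -0.0155] [ 3.1392e+00 -1.4000e-03 -1.4651e+00] q [ 0.579  0.454 -0.366  0.    -0.753 -0.473] F [ 0.57 -0.04 -0.02] M [-0.025  0.077  0.004] w 0.0319 t 8.65
```

View pics/w11.png

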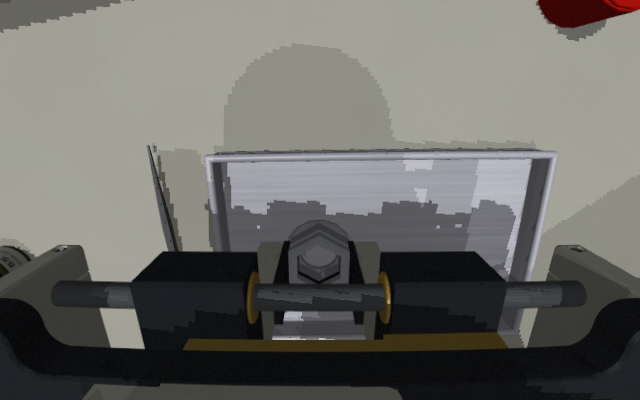

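View pics/s11z.png

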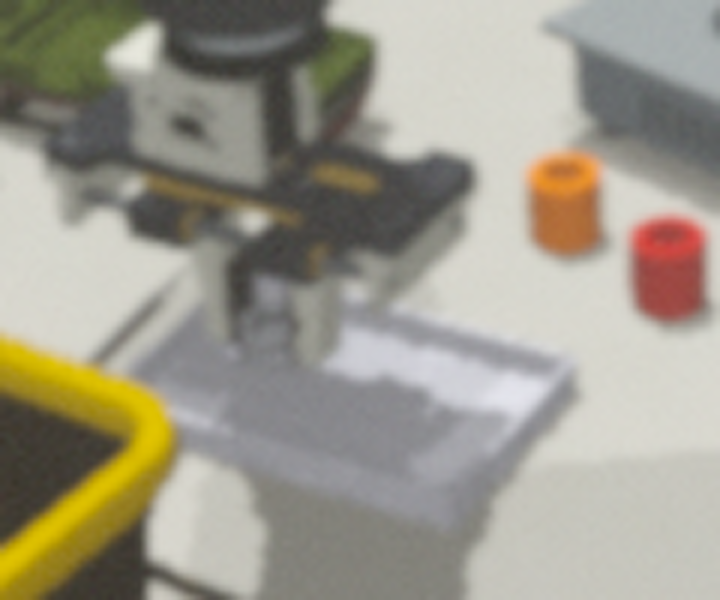

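```bash
python3 -m crank '[{"turn":[0,0,0],"slide":[0,0,0.008],"fingers":-0.4},{"turn":[0,0,0],"slide":[0,0,0.014],"fingers":-0.4}]'
python3 -m crank '[{"turn":[0,0,0],"slide":[0,0,0.004],"fingers":-0.4}]'
python3 -m crank '[{"turn":[0,0,0],"slide":[0,0,0.004],"fingers":-0.4}]'
```

```text
t: 8.92
eef_pos: [0.5918, 0.1584, -0.0199]
ee_rot: [-3.138, 0.002, -1.464]
force: [-0.6, 0.6, -0.4]
width: 0.0315
t: 9.0
eef_pos: [0.5911, 0.1582, -0.0226]
ee_rot: [-3.14, 0.001, -1.464]
force: [-0.0, -0.9, -0.8]
width: 0.0315
t: 9.08
eef_pos: [0.5908, 0.1581, -0.025]
ee_rot: [-3.14, 0.001, -1.464]
force: [-0.2, -0.8, -0.2]
width: 0.0322
```

```bash
python3 -m crank '[{"turn":[0,0,0],"slide":[0,0,0.003],"fingers":-0.4}]'
python3 -m crank '[{"turn":[0,0,0],"slide":[0,0,0.002],"fingers":-0.4}]'
```

```text
t: 9.17
eef_pos: [0.5906, 0.158, -0.0269]
ee_rot: [-3.141, 0.0, -1.464]
force: [-0.6, -0.5, -0.7]
width: 0.0321
t: 9.25
eef_pos: [0.5905, 0.1579, -0.0282]
ee_rot: [-3.141, 0.0, -1.464]
force: [-1.2, 1.4, 1.7]
width: 0.0318
```

```bash
python3 -m crank '[{"turn":[0,0,0],"slide":[0,0,0.002],"fingers":-0.4}]'
python3 -m crank '[{"turn":[0,0,0],"slide":[0,0,0.001],"fingers":-0.4}]'
```

```text
t: 9.33
eef_pos: [0.5904, 0.1579, -0.0284]
ee_rot: [3.142, -0.0, -1.463]
force: [-7.7, 1.6, 17.5]
width: 0.0319
t: 9.42
eef_pos: [0.5904, 0.1579, -0.0284]
ee_rot: [-3.141, -0.0, -1.463]
force: [-7.4, -0.7, 16.6]
width: 0.0315
```

The nut is down on the tray floor. Releasing it.

```bash
python3 -m crank '[{"turn":[0,0,0],"slide":[0,0,-0.002],"fingers":-0.2},{"turn":[0,0,0],"slide":[0,0,-0.002],"fingers":0},{"turn":[0,0,0],"slide":[0,0,-0.002],"fingers":0.05},{"turn":[0,0,0],"slide":[0,0,-0.002],"fingers":0.05}]'
python3 -m crank '[{"turn":[0,0,0],"slide":[0,0,-0.03],"fingers":0.05},{"turn":[0,0,0],"slide":[0,0,-0.09],"fingers":0.05},{"turn":[0,0,0],"slide":[0,0,-0.16],"fingers":0.05},{"turn":[0,0,0],"slide":[0,0,-0.24],"fingers":0.05},{"turn":[0,0,0],"slide":[0,0,-0.32],"fingers":0.1}]'
python3 - <<'E'
from h import *
plan([.512,-.170,.17],-1.46)
im,c=snap('side','s12')
cv2.imwrite('pics/s12z.png',cv2.resize(im[130:280,200:400,::-1],None,fx=4,fy=4,interpolation=cv2.INTER_CUBIC))
E
```

```text
t: 9.75
eef_pos: [0.5905, 0.1578, -0.0288]
ee_rot: [3.142, -0.0, -1.464]
force: [0.6, -0.1, -0.5]
width: 0.0448
t: 10.17
eef_pos: [0.5899, 0.1574, 0.1325]
ee_rot: [3.14, -0.001, -1.464]
force: [1.5, 0.8, -0.1]
width: 0.0474
slide [0.6345, 0.2248, -0.0744] m [ 0.3173  0.1124 -0.0372]
turn [0.00021, -0.0001, -0.00063] deg [ 0.08 -0.04 -0.23]
now [0.5899 0.1574 0.1325] [ 3.1403e+00 -6.0000e-04 -1.4639e+00] q [ 0.58   0.296 -0.213 -0.    -1.063 -0.473] F [ 1.46  0.82 -0.12] M [ 0.101 -0.115  0.02 ] w 0.0474 t 10.1667
```

View pics/s12z.png

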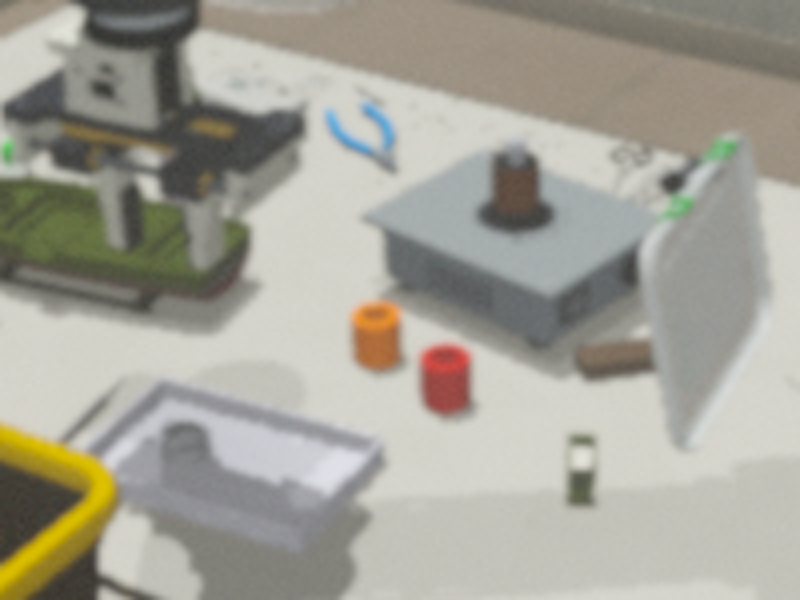

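The nut lies flat in the tray. Now back to the drum.

```bash
python3 -m crank '[{"turn":[0,0,0],"slide":[0.02,0.01,-0.06],"fingers":0.3},{"turn":[0,0,0],"slide":[0.09,0.03,-0.074],"fingers":0.3},{"turn":[0,0,0],"slide":[0.16,0.057,-0.074],"fingers":0.3},{"turn":[0,0,0],"slide":[0.24,0.085,-0.074],"fingers":0.3},{"turn":[0,0,0],"slide":[0.31,0.11,-0.074],"fingers":0.3}]' 8
python3 -m crank '[{"turn":[0,0,0],"slide":[0.08,0.028,0],"fingers":0.3},{"turn":[0,0,0],"slide":[0.16,0.057,0],"fingers":0.3},{"turn":[0,0,0],"slide":[0.24,0.085,0],"fingers":0.3},{"turn":[0,0,0],"slide":[0.32,0.114,0],"fingers":0.3},{"turn":[0,0,0],"slide":[0.32,0.114,0],"fingers":0.3}]'
python3 - <<'E'
from h import *
plan([.512,-.170,.17],-1.46)
im,c=snap('wrist','w13')
cv2.imwrite('pics/w13z.png',cv2.resize(im[120:320,220:420,::-1],None,fx=4,fy=4,interpolation=cv2.INTER_CUBIC)[:600])
print(proj(c,[[.512,-.170,.138],[.512,-.17,.12]])*4-[880,480])
E
```

```text
t: 10.63
eef_pos: [0.5515, -0.0037, 0.1684]
ee_rot: [-3.141, 0.0, -1.463]
force: [1.2, -0.4, 0.1]
width: 0.0571
t: 11.05
eef_pos: [0.5105, -0.1722, 0.1682]
ee_rot: [3.141, -0.0, -1.468]
force: [-0.2, 1.6, 0.0]
width: 0.057
slide [-0.004, -0.0033, -0.0037] m [-0.002  -0.0017 -0.0018]
turn [0.00015, -7e-05, -0.00126] deg [ 0.05 -0.02 -0.45]
now [ 0.5105 -0.1722  0.1682] [ 3.1406e+00 -4.0000e-04 -1.4679e+00] q [ 3.900e-02  1.510e-01 -3.190e-01  1.000e-03 -1.103e+00  6.400e-02] F [-0.21  1.57  0.  ] M [ 0.093  0.076 -0.006] w 0.057 t 11.05
[[379.23201907 386.89869348]
 [380.08399839 357.10034859]]
```

View pics/w13z.png

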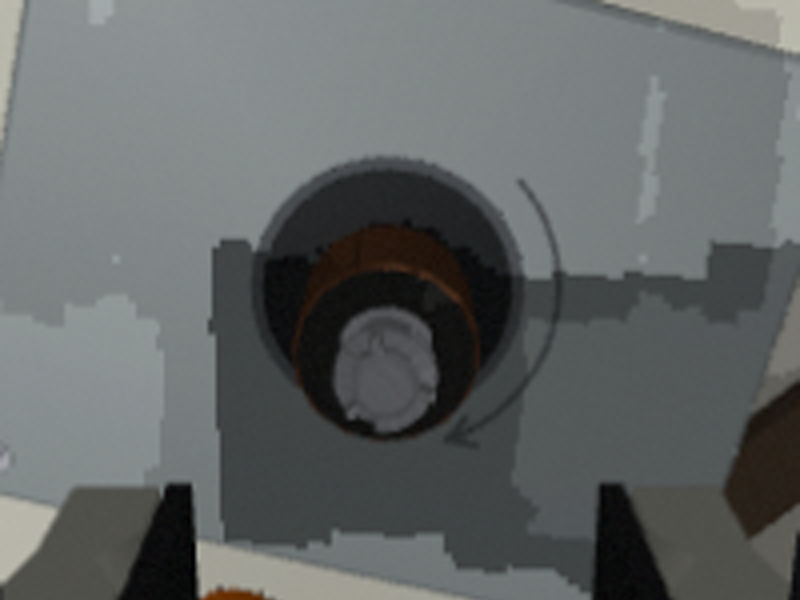

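```bash
python3 -m crank '[{"turn":[0,0,0],"slide":[-0.004,-0.003,0.03],"fingers":0.3},{"turn":[0,0,0],"slide":[-0.004,-0.003,0.09],"fingers":0.3},{"turn":[0,0,0],"slide":[-0.004,-0.003,0.15],"fingers":0.3},{"turn":[0,0,0],"slide":[-0.004,-0.003,0.2],"fingers":0.3},{"turn":[0,0,0],"slide":[-0.004,-0.003,0.23],"fingers":0.3}]'
python3 -m crank '[{"turn":[0,0,0],"slide":[0,0,0.01],"fingers":0.3},{"turn":[0,0,0],"slide":[0,0,0.01],"fingers":0.3}]'
python3 - <<'E'
from h import *
plan([.512,-.170,.048],-1.46)
im,c=snap('wrist','w14'); im,c=snap('side','s14')
cv2.imwrite('pics/s14z.png',cv2.resize(im[130:210,280:380,::-1],None,fx=7,fy=7,interpolation=cv2.INTER_CUBIC))
E
```

```text
t: 11.52
eef_pos: [0.5126, -0.1643, 0.0504]
ee_rot: [3.139, 0.001, -1.464]
force: [0.2, -0.4, -0.5]
width: 0.0569
t: 11.68
eef_pos: [0.5133, -0.1646, 0.047]
ee_rot: [3.139, 0.0, -1.463]
force: [-0.2, -1.5, -0.5]
width: 0.057
slide [0.0104, 0.0037, -0.002] m [ 0.0052  0.0019 -0.001 ]
turn [0.00045, 4e-05, -0.00053] deg [ 0.16  0.02 -0.19]
now [ 0.5133 -0.1646  0.047 ] [ 3.1388e+00  3.0000e-04 -1.4634e+00] q [ 0.053  0.277 -0.469 -0.    -0.828  0.054] F [-0.24 -1.49 -0.54] M [ 0.028  0.106 -0.017] w 0.057 t 11.6833
```

View pics/w14.png

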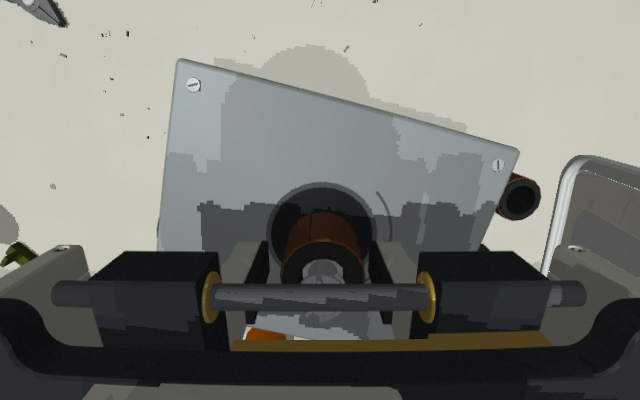

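View pics/s14z.png

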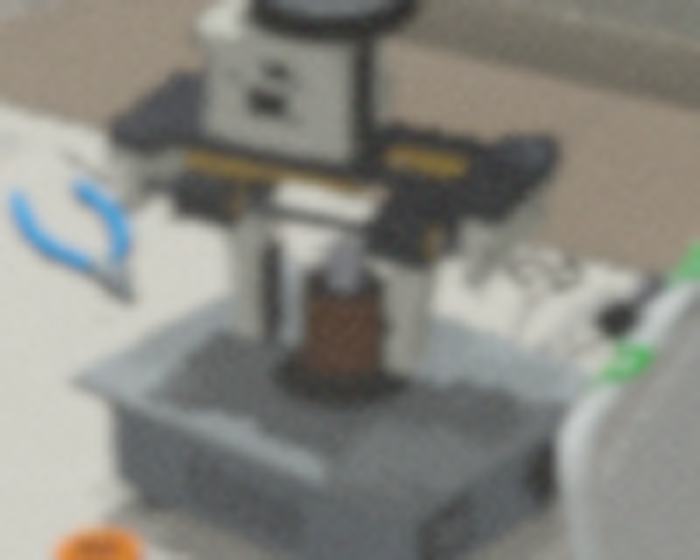

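```bash
python3 -m crank '[{"turn":[0,0,0],"slide":[0.009,0.003,-0.002],"fingers":0.3},{"turn":[0,0,0],"slide":[0.009,0.003,-0.002],"fingers":0.3},{"turn":[0,0,0],"slide":[0.009,0.003,-0.002],"fingers":0.3},{"turn":[0,0,0],"slide":[0.009,0.003,-0.002],"fingers":0.3}]'
python3 -c "
from h import *
plan([.512,-.170,.048],-1.46)"
```

```text
t: 12.12
eef_pos: [0.5133, -0.17, 0.05]
ee_rot: [-3.14, -0.0, -1.464]
force: [0.7, 0.5, -0.3]
width: 0.0573
slide [-0.0002, 0.0026, 0.0041] m [-0.0001  0.0013  0.002 ]
turn [-0.00021, -1e-05, -0.00068] deg [-0.07 -0.   -0.24]
now [ 0.5133 -0.17    0.05  ] [-3.1403e+00 -1.0000e-04 -1.4643e+00] q [ 0.043  0.273 -0.466 -0.    -0.831  0.064] F [ 0.69  0.49 -0.34] M [-0.005  0.118  0.028] w 0.0573 t 12.1167
```

```bash
python3 -m crank '[{"turn":[0,0,0],"slide":[0,0.002,0.003],"fingers":0.1},{"turn":[0,0,0],"slide":[0,0.002,0.003],"fingers":0},{"turn":[0,0,0],"slide":[0,0.002,0.003],"fingers":-0.1},{"turn":[0,0,0],"slide":[0,0.002,0.003],"fingers":-0.15},{"turn":[0,0,0],"slide":[0,0.002,0.003],"fingers":-0.15}]' 8
python3 -c "
from h import *
plan([.512,-.170,.048],-1.46)"
```

```text
t: 12.53
eef_pos: [0.5119, -0.1699, 0.0478]
ee_rot: [3.141, -0.0, -1.464]
force: [0.4, -0.2, 0.8]
width: 0.0395
slide [0.0001, -0.0001, -0.0005] m [ 0.0001 -0.0001 -0.0002]
turn [3e-05, -0.0, -0.00062] deg [ 0.01 -0.   -0.22]
now [ 0.5119 -0.1699  0.0478] [ 3.1414 -0.     -1.4639] q [ 0.043  0.275 -0.47   0.    -0.827  0.064] F [ 0.37 -0.22  0.75] M [ 0.023  0.105 -0.01 ] w 0.0395 t 12.5333
```

The drum is gripped at 39.5 mm without side load. Lifting gently.

```bash
python3 -m crank '[{"turn":[0,0,0],"slide":[0,0,-0.004],"fingers":-0.15},{"turn":[0,0,0],"slide":[0,0,-0.01],"fingers":-0.15},{"turn":[0,0,0],"slide":[0,0,-0.018],"fingers":-0.15}]' 10
python3 -m crank '[{"turn":[0,0,0],"slide":[0,0,-0.012],"fingers":-0.15},{"turn":[0,0,0],"slide":[0,0,-0.024],"fingers":-0.15},{"turn":[0,0,0],"slide":[0,0,-0.036],"fingers":-0.15}]' 10
python3 -c "
from h import *
plan([.512,-.170,.17],-1.46)
im,c=snap('side','s15')
cv2.imwrite('pics/s15z.png',cv2.resize(im[110:210,270:390,::-1],None,fx=6,fy=6,interpolation=cv2.INTER_CUBIC))
"
```

```text
t: 12.78
eef_pos: [0.5117, -0.1699, 0.0568]
ee_rot: [3.141, 0.0, -1.464]
force: [-0.4, -0.1, -0.9]
width: 0.0395
t: 13.03
eef_pos: [0.5121, -0.17, 0.0757]
ee_rot: [-3.141, -0.0, -1.464]
force: [0.6, -0.0, -0.8]
width: 0.0396
slide [0.0001, 0.0002, -0.1886] m [ 0.      0.0001 -0.0943]
turn [-7e-05, -1e-05, -0.00061] deg [-0.02 -0.   -0.22]
now [ 0.5121 -0.17    0.0757] [-3.1412e+00 -1.0000e-04 -1.4638e+00] q [ 0.043  0.241 -0.439  0.    -0.891  0.064] F [ 0.6  -0.03 -0.84] M [ 0.023  0.063 -0.048] w 0.0396 t 13.0333
```

View pics/s15z.png

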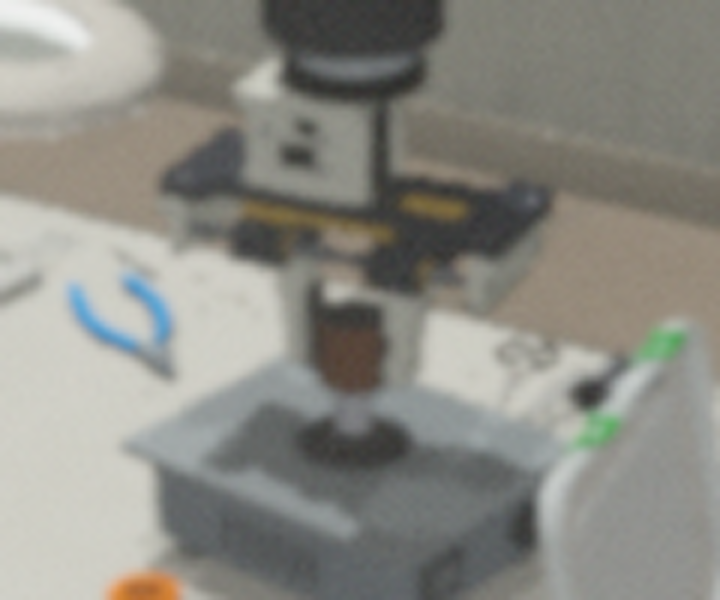

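```bash
python3 -m crank '[{"turn":[0,0,0],"slide":[0,0,-0.02],"fingers":-0.15},{"turn":[0,0,0],"slide":[0,0,-0.05],"fingers":-0.15},{"turn":[0,0,0],"slide":[0,0,-0.09],"fingers":-0.15},{"turn":[0,0,0],"slide":[0,0,-0.14],"fingers":-0.15},{"turn":[0,0,0],"slide":[0,0,-0.17],"fingers":-0.15}]' 12
python3 -c "
from h import *
plan([.510,.1505,.16],-1.46)"
```

```text
t: 13.5
eef_pos: [0.5127, -0.1702, 0.1628]
ee_rot: [-3.139, -0.001, -1.464]
force: [0.5, 0.5, -1.2]
width: 0.0396
slide [-0.6383, -0.0633, 0.0052] m [-0.3192 -0.0316  0.0026]
turn [-0.00035, -0.00013, -0.00056] deg [-0.13 -0.05 -0.2 ]
now [ 0.5127 -0.1702  0.1628] [-3.1394e+00 -8.0000e-04 -1.4635e+00] q [ 4.300e-02  1.550e-01 -3.260e-01  1.000e-03 -1.087e+00  6.400e-02] F [ 0.47  0.5  -1.16] M [-0.003 -0.056  0.021] w 0.0396 t 13.5
```

```bash
python3 -m crank '[{"turn":[0,0,0],"slide":[-0.03,-0.003,0],"fingers":-0.15},{"turn":[0,0,0],"slide":[-0.09,-0.009,0],"fingers":-0.15},{"turn":[0,0,0],"slide":[-0.16,-0.016,0],"fingers":-0.15},{"turn":[0,0,0],"slide":[-0.24,-0.024,0],"fingers":-0.15},{"turn":[0,0,0],"slide":[-0.31,-0.031,0],"fingers":-0.15}]'
python3 -m crank '[{"turn":[0,0,0],"slide":[-0.08,-0.008,0],"fingers":-0.15},{"turn":[0,0,0],"slide":[-0.16,-0.016,0],"fingers":-0.15},{"turn":[0,0,0],"slide":[-0.24,-0.024,0],"fingers":-0.15},{"turn":[0,0,0],"slide":[-0.3,-0.03,0],"fingers":-0.15},{"turn":[0,0,0],"slide":[-0.328,-0.032,0],"fingers":-0.15}]'
python3 -m crank '[{"turn":[0,0,0],"slide":[0,0,0],"fingers":-0.15},{"turn":[0,0,0],"slide":[0,0,0],"fingers":-0.15}]'
python3 - <<'E'
from h import *
plan([.510,.1505,.16],-1.46)
im,c=snap('wrist','w16')
print(proj(c,[[.5905,.158,.025],[.51,.1505,.003]]))
E
```

```text
t: 13.92
eef_pos: [0.5105, -0.0126, 0.1606]
ee_rot: [-3.141, 0.0, -1.465]
force: [1.2, 0.1, -0.9]
width: 0.0396
t: 14.33
eef_pos: [0.5093, 0.154, 0.1605]
ee_rot: [-3.141, 0.001, -1.461]
force: [0.8, -0.3, -0.3]
width: 0.0393
t: 14.5
eef_pos: [0.509, 0.1511, 0.16]
ee_rot: [3.141, -0.0, -1.462]
force: [0.1, -0.2, -1.0]
width: 0.0395
slide [0.0014, -0.0019, 0.0001] m [ 0.0007 -0.0009  0.    ]
turn [4e-05, -3e-05, -0.00034] deg [ 0.02 -0.01 -0.12]
now [0.509  0.1511 0.16  ] [ 3.1413e+00 -2.0000e-04 -1.4622e+00] q [ 0.658  0.144 -0.346  0.    -1.081 -0.55 ] F [ 0.1  -0.18 -1.04] M [-0.037  0.107  0.034] w 0.0395 t 14.5
[[243.61955258 180.43197415]
 [316.61113939 176.95895527]]
```

View pics/w16.png

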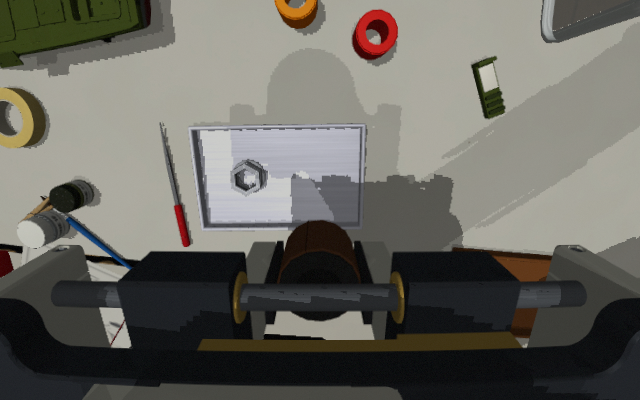

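The tray view shows the nut lying flat at (248,177). I'll shift the drum's target 5 mm away from the tray wall and descend.

```bash
python3 -m crank '[{"turn":[0,0,0],"slide":[0.002,-0.012,0.06],"fingers":-0.15},{"turn":[0,0,0],"slide":[0.002,-0.012,0.14],"fingers":-0.15},{"turn":[0,0,0],"slide":[0.002,-0.012,0.22],"fingers":-0.15},{"turn":[0,0,0],"slide":[0.002,-0.012,0.29],"fingers":-0.15},{"turn":[0,0,0],"slide":[0.002,-0.012,0.33],"fingers":-0.15}]'
python3 -m crank '[{"turn":[0,0,0],"slide":[0,0,0.01],"fingers":-0.15},{"turn":[0,0,0],"slide":[0,0,0.02],"fingers":-0.15},{"turn":[0,0,0],"slide":[0,0,0.02],"fingers":-0.15}]'
python3 -c "
from h import *
plan([.515,.151,-.02],-1.46)
im,c=snap('wrist','w17')"
```

```text
t: 14.97
eef_pos: [0.5134, 0.1474, -0.0085]
ee_rot: [3.138, -0.002, -1.467]
force: [-0.4, -0.1, -1.5]
width: 0.0396
t: 15.22
eef_pos: [0.5159, 0.1497, -0.0149]
ee_rot: [-3.141, -0.0, -1.465]
force: [0.0, -0.4, -0.3]
width: 0.0396
slide [-0.0028, 0.0014, 0.0103] m [-0.0014  0.0007  0.0051]
turn [-4e-05, -2e-05, -0.00075] deg [-0.01 -0.01 -0.27]
now [ 0.5159  0.1497 -0.0149] [-3.1414e+00 -1.0000e-04 -1.4647e+00] q [ 0.648  0.358 -0.535  0.    -0.678 -0.542] F [ 0.   -0.39 -0.28] M [0.018 0.07  0.003] w 0.0396 t 15.2167
```

View pics/w17.png

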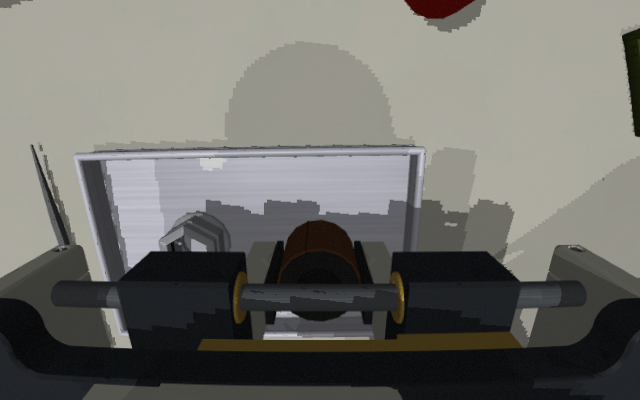

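```bash
python3 -m crank '[{"turn":[0,0,0],"slide":[0,0,0.006],"fingers":-0.15},{"turn":[0,0,0],"slide":[0,0,0.012],"fingers":-0.15}]'
for i in a; do :; done
python3 -m crank '[{"turn":[0,0,0],"slide":[0,0,0.003],"fingers":-0.15}]'
python3 -m crank '[{"turn":[0,0,0],"slide":[0,0,0.003],"fingers":-0.15}]'
```

```text
t: 15.43
eef_pos: [0.5165, 0.1509, -0.0197]
ee_rot: [-3.139, 0.002, -1.464]
force: [0.3, -0.2, -1.1]
width: 0.0392
t: 15.52
eef_pos: [0.5158, 0.1506, -0.022]
ee_rot: [-3.14, 0.001, -1.464]
force: [0.2, 1.2, -0.6]
width: 0.0395
t: 15.6
eef_pos: [0.5156, 0.1505, -0.0237]
ee_rot: [-3.141, 0.001, -1.464]
force: [0.5, -0.4, -1.0]
width: 0.0393
```

```bash
python3 -m crank '[{"turn":[0,0,0],"slide":[0,0,0.003],"fingers":-0.15}]'
python3 -m crank '[{"turn":[0,0,0],"slide":[0,0,0.002],"fingers":-0.15}]'
python3 -m crank '[{"turn":[0,0,0],"slide":[0,0,0.002],"fingers":-0.15}]'
```

```text
t: 15.68
eef_pos: [0.5155, 0.1504, -0.0255]
ee_rot: [-3.141, 0.0, -1.464]
force: [-0.4, 0.3, -0.4]
width: 0.0397
t: 15.77
eef_pos: [0.5153, 0.1503, -0.0267]
ee_rot: [-3.141, 0.0, -1.464]
force: [-0.7, -0.5, -0.2]
width: 0.0396
t: 15.85
eef_pos: [0.5153, 0.1503, -0.0278]
ee_rot: [3.142, -0.0, -1.464]
force: [0.2, 0.2, -1.3]
width: 0.0396
```

```bash
python3 -m crank '[{"turn":[0,0,0],"slide":[0,0,0.002],"fingers":-0.15}]'
python3 -m crank '[{"turn":[0,0,0],"slide":[0,0,0.002],"fingers":-0.15}]'
```

```text
t: 15.93
eef_pos: [0.5154, 0.1503, -0.0288]
ee_rot: [-3.142, 0.0, -1.464]
force: [0.1, 0.0, -0.8]
width: 0.0393
t: 16.02
eef_pos: [0.5154, 0.1503, -0.0293]
ee_rot: [3.142, -0.0, -1.464]
force: [-6.8, -0.5, 18.8]
width: 0.0394
```

The drum is on the tray floor. I'll relieve the push, open slightly and lift off.

```bash
python3 -m crank '[{"turn":[0,0,0],"slide":[0,0,-0.002],"fingers":-0.05},{"turn":[0,0,0],"slide":[0,0,-0.002],"fingers":0.05},{"turn":[0,0,0],"slide":[0,0,-0.002],"fingers":0.1},{"turn":[0,0,0],"slide":[0,0,-0.002],"fingers":0.1}]'
python3 -m crank '[{"turn":[0,0,0],"slide":[0,0,-0.03],"fingers":0.1},{"turn":[0,0,0],"slide":[0,0,-0.08],"fingers":0.1},{"turn":[0,0,0],"slide":[0,0,-0.15],"fingers":0.1},{"turn":[0,0,0],"slide":[0,0,-0.23],"fingers":0.1},{"turn":[0,0,0],"slide":[0,0,-0.31],"fingers":0.1}]'
python3 -m crank '[{"turn":[0,0,0],"slide":[0.05,0,-0.08],"fingers":0.1},{"turn":[0,0,0],"slide":[0.1,0,-0.1],"fingers":0.1},{"turn":[0,0,0],"slide":[0.1,0,-0.1],"fingers":0.1},{"turn":[0,0,0],"slide":[0.1,0,-0.1],"fingers":0.1}]'
python3 -c "
from h import *
im,c=snap('wrist','w18')
im,c=snap('side','s18')
cv2.imwrite('pics/s18z.png',cv2.resize(im[130:280,200:400,::-1],None,fx=4,fy=4,interpolation=cv2.INTER_CUBIC))
plan([.515,.151,-.02],-1.46)"
```

```text
t: 16.35
eef_pos: [0.5154, 0.1502, -0.0287]
ee_rot: [-3.142, 0.0, -1.464]
force: [-0.3, -0.7, -0.6]
width: 0.0475
t: 16.77
eef_pos: [0.5147, 0.1498, 0.1276]
ee_rot: [3.14, -0.001, -1.464]
force: [2.1, 1.0, 0.2]
width: 0.0482
t: 17.1
eef_pos: [0.5211, 0.0999, 0.1776]
ee_rot: [-3.139, 0.001, -1.466]
force: [0.6, 0.7, -0.4]
width: 0.0481
slide [-0.1017, -0.0007, 0.3913] m [-0.0508 -0.0004  0.1956]
turn [0.00014, 0.0, -0.00073] deg [ 0.05  0.   -0.26]
now [0.5202 0.1004 0.1756] [ 3.1407  0.     -1.4646] q [ 0.561  0.13  -0.325 -0.    -1.117 -0.454] F [0.08 0.07 0.53] M [ 0.061  0.106 -0.013] w 0.0477 t 17.2
```

View pics/w18.png

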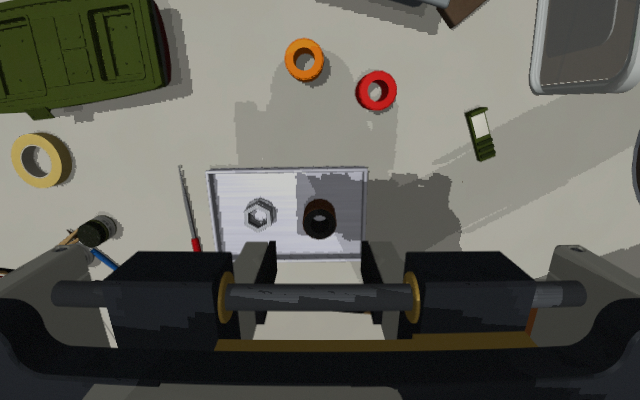

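View pics/s18z.png

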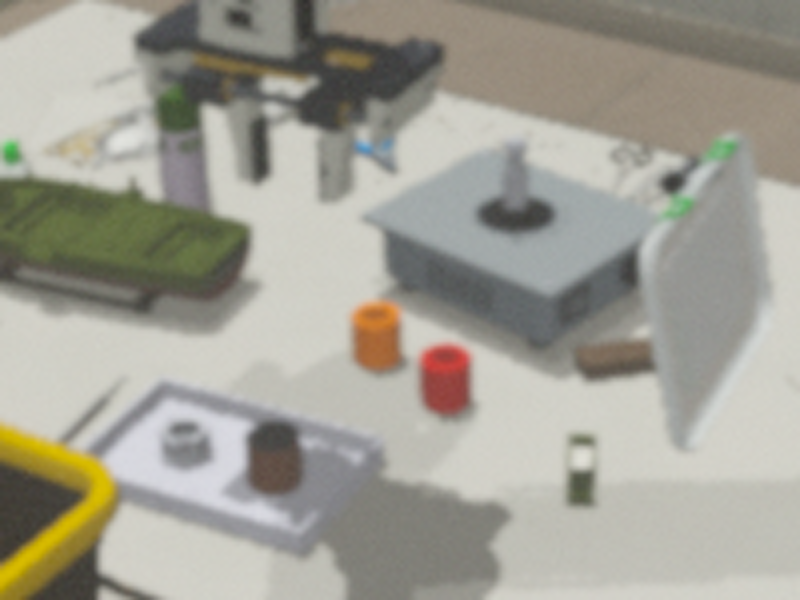

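The nut lies flat at wrist pixel (259,213). The drum stands upright at (319,218), and both are well inside the walls. The block, file and look-alikes are unmoved in these views, and the gripper is clear. Handing in.

```bash
python3 -c "
from h import *
print(job_done())"
```

```text
the job is handed in; nothing more can be done
None
```

I unscrewed the nut, laid it flat in the aluminium tray and stood the worn drum upright beside it. The job was handed in at about 17 s, and the hand-in reports no verdict.

**Nut:** I gripped it on two flats with 8–10 N and turned it clockwise seen from above, following its climb. It met its stop about 1.5 rad on, with a moment of about 0.19 N m. I backed off until the moment was small and it lifted free with no resistance felt. I set it down at about x = +0.04 m in the tray.

**Drum:** It came straight up off the spindle with about 1 N at the wrist. It stands at about x = −0.035 m in the tray, 75 mm from the nut.

**Last checks:** The final side and wrist pictures show the nut flat, the drum upright, both inside the walls, and the gripper clear of everything. The block, the file and the orange and red look-alikes were where they started. The spare drum was out of view in those last pictures; I last saw it in its place during the drum grasp, and nothing went near it afterwards.

**What disagreed:**
- **Fingertips:** They really end about 40 mm short of the reported TCP. Two camera views showed it, and a test close above the nut confirmed it, so I corrected all heights for that.
- **Side load at the stop:** I felt up to about 6 N sideways, probably from the grip being slightly off-centre, and it faded as the nut lifted.
- **Tray contact:** Setting each part down gave a brief push of 17–19 N on the tray floor.

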